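Tip the lid off the sink caddy and put the scrubbing brush away

ROBOT

A 6-joint arm with a two-finger parallel gripper is mounted at the origin on the work surface. World frame = base frame: x ahead of the robot, y to its left, z up, the work surface at z = 0. Lengths are in m, angles in rad, forces in N, time in s.
With the tool pointing down it reaches from about 0.3 to 0.875 m from the base axis. Payload 6.4 kg.
Tool frame: the origin (TCP) lies at the very end of the fingers, on their centre line; the grasp point (between the pads) lies 19 mm behind it (ctrl.tcp_to_grasp is the distance from the TCP to the grasp point, in m); z points along the fingers, y is the direction in which the jaws open and shut (so a half turn about z gives the same grasp; the last joint's range is limited). The gripper opens to 85 mm and grips with 20 to 120 N. Pads are 22 mm wide; open, the fingers measure 114 mm over their backs; the gripper's body (76 mm by 85 mm) begins 54 mm behind the grasp point. The pads swing forward as they close: fully open they stand 13 mm farther back than shut.
Start: joints at [1.108, 0.181, 1.607, -0, 1.354, -0.206], TCP at [0.146, 0.556, 0.231] pointing down, gripper open.
Joint ranges: [-2.99, 2.99], [-0.89, 2.07], [0.3, 2.58], [-1.14, 4.28], [0, 2.63], [-3.12, 3.12]. Speed limits (rad/s): [2.57, 2.57, 3.01, 3.14, 3.14, 3.14].

INTERFACE

Orientations are given as a unit quaternion [w, x, y, z].
In Python, from bench import ctrl gives the robot as it stands. The module is installed in compiled form; this text tells all that it offers.
- The arm moves only by the tool drive_tool, never from a script. Its argument "deltas" is a list of rows, each an object with "slide": the shift along the tool's x, y, z as a fraction of full scale, a list of three; "delta_rot": the turn, a rotation vector about the tool's x, y, z as a fraction of full scale, a list of three; "hand": the opening, from 0 (shut) to 1 (fully open). In form: [{"slide": [tx, ty, tz], "delta_rot": [wx, wy, wz], "hand": hand}, ...]. A call has exactly 5 rows; each row shifts and turns the commanded pose from where the row before left it, along the tool's axes as they then stand; what a row does not reach is not made up. Full scale, the value 1, is 50 mm for a shift and 180 degrees for a turn. A row lasts 1/8 s, in which the tool goes at most 62.5 mm and 10.7 degrees, less where a joint would pass 70% of its speed; a pose out of reach is approached as far as the arm can. A call with a number of a shift or a turn outside -1 to 1 is refused whole. A call with a gripper value outside its range is refused whole. The fingers move at their own pace and stop on an object; the grip force is fixed at half the most. Time passes only in rows, so rows that do not move let the fingers close, or fill a call up. It gives the time, the measured TCP pose, the force and the opening at its end, in the units of the state.
- ctrl.get_obs(): the state, without advancing time (a new reading comes with each control period).
- ctrl.camera(name): name is "side" or "top" or "wrist"; returns a dict with "frame" (384x512x3 uint8, red, green, blue), "mtx" (3x3 intrinsics, pixels), "R" (3x3) and "t" (3): a world point X has camera coordinates R X + t. Camera axes: x right, y down, z forward; pixel columns grow to the right and rows downward; lengths in m; the calibration is good to about 2 mm. A picture is of the moment at which its call begins. There is no depth.
- ctrl.hand_in(): hands the job in, once; it reports no verdict.
The state is a dict: "time_s": time; "q": joint angles; "dq": joint speeds; "joint_efforts": joint torques, N m; "eef_pos": TCP position; "eef_rot": TCP orientation; "wrist_force": force on the tool from outside, world axes, zero at the start; "torque": the same for the moment, N m; "opening": opening from 0.0 (shut) to 1.0 (fully open).
Only numpy, scipy, OpenCV 4.12 (cv2) and the standard library are available. Lean on these libraries where they do the work, as an engineer would, in place of code of your own. Each camera call takes 0.05 s, during which the arm holds its last target.

TASK

A scrubbing brush has been left lying on the loose wooden lid of the white caddy. Take the lid off (it can be tipped up by its overhanging front edge) and leave it standing in the slot behind the tub, leaning back against the steel lid rest, and put the brush away inside the tub, flat on its bristles beside the tin. Leave the dish-soap bottle, the glass, the secateurs and the tin where they are.

Things in the scene. Friction and masses are not known exactly. Their poses are not given: they have to be found in the camera images.
- tub: White open-topped caddy, fixed. Origin: centre of its underside on the worktop; x to its back, y to its left, z up. Its front (-x) faces the robot's right-hand side, give or take 0.5 rad. Tub 140 (x) by 230 (y) by 78 high; walls and floor 5 thick. Behind the back wall (outer face x = 70) are the lid slot and the lid rest.
- lid: Loose light wooden board, 210 (x) by 235 (y) by 10 thick, about 0.3 kg, lying on the tub's rim (underside at z = 78). Origin: on its underside, about over the tub's centre; axes like the tub's. It runs from x = -110 (front edge, overhanging the tub's front by about 40) to x = +100 (rear edge, about 30 past the back wall, over the slot).
- lid_front (a point): Middle of the front edge of the lid's underside (lid x = -110).
- lid_back (a point): Middle of the rear edge of the lid's underside (lid x = +100); when the lid stands in the slot this edge is down on the slot floor.
- tub_slot (a point): Middle of the lid slot's floor behind the tub, at tub x = 88, z = 38. The slot runs from tub x = 70 to 104 at its floor. Its back is the lid rest: three steel slats leaning back 15 degrees from x = 104, z = 38 to x = 143, z = 183. White cheeks (x = 73 to 115, z = 32 to 102) at tub y = +-126 (inner faces) close its ends.
- brush: Scrubbing brush, 100 long (x) by 46 wide (y) by 40 high: a brown wooden back from 24 to 40 above the underside, with pale bristles 40 wide below it. Origin: centre of the bristles' underside, z up. It starts bristles down on the lid. About 0.12 kg.
- mat: Thin grey drip mat, 115 (x) by 74 (y) by 3 thick, fixed on the tub's floor in its left or right half: the free place for the brush. Origin: centre of its underside, axes like the tub's. Hidden by the lid at the start.
- tin: Plain steel tin, 58 diameter, 58 high, standing on the floor of the tub's other half. Origin: centre of its underside. Hidden by the lid at the start.
- bottle: Orange dish-soap bottle, 64 diameter, 200 high, standing close beside the lid. Origin: centre of its underside.
- tumbler: Open glass tumbler, 68 diameter at the rim, 100 high, standing close beside the lid. Origin: centre of its underside.
- secateurs: Garden secateurs lying flat, about 175 long, 75 wide, 18 high. Origin: on the worktop under the pivot bolt; red handles run to x = -103, blades to x = +70.
Things that resemble listed ones, but are neither listed nor needed, are in the scene too. There is more than one size of the brush; the one meant has the size given above.

How it is judged:
By the outcome, as a careful person would: the job done as asked, in the order asked, and still so for the second after the job is handed in, with the robot touching nothing.
It also fails if it takes over 72 s, if anything falls off the work surface, if the arm or the gripper's body presses on something with over 40 N, if the wrist force passes 120 N, or if a joint passes its speed limit or range.

## Working session

There is one attempt and no reset: what is moved stays moved. The work goes in short steps, Python scripts to look and compute and a tool call to move; the robot and the scene stay as the last step left them, time stands still between calls to the robot, and variables do not carry over. Pictures are saved under pics/ and viewed, and the job is handed in when it is done.

Besides the shell and the picture viewer there is one more tool, called after "Emit:" as name(argument=value, ...), one argument or row to a line, values as JSON. drive_tool: Moves the arm, as the interface text tells. Its arguments: {"type":"object","properties":{"deltas":{"type":"array","items":{"type":"object","properties":{"slide":{"type":"array","items":{"type":"number"}},"delta_rot":{"type":"array","items":{"type":"number"}},"hand":{"type":"number"}}}}},"required":["deltas"]}

```bash
mkdir -p pics; ls
python3 - <<'E'
from bench import ctrl
import cv2
o=ctrl.get_obs();print({k:o[k] for k in('time_s','eef_pos','eef_rot','opening','wrist_force')},ctrl.tcp_to_grasp)
for n in('side','top','wrist'):
    c=ctrl.camera(n);cv2.imwrite(f'pics/a_{n}.png',c['frame'][:,:,::-1]);print(n,c['mtx'].round(1).tolist(),c['R'].round(3).tolist(),c['t'].round(3).tolist())
E
```

```text
pics
{'time_s': 0.0, 'eef_pos': array([0.14576133, 0.55564053, 0.23039373]), 'eef_rot': array([-2.86659084e-04,  1.28037241e-01,  9.91768965e-01, -8.38843559e-04]), 'opening': 0.9961998669966942, 'wrist_force': array([-0.32161056, -0.15633298, -0.1789351 ])} 0.0187
side [[470.6, 0.0, 259.0], [0.0, 470.6, 189.3], [0.0, 0.0, 1.0]] [[-0.947, -0.321, 0.014], [-0.238, 0.672, -0.701], [0.216, -0.667, -0.713]] [0.567, 0.155, 0.973]
top [[383.5, 0.0, 250.7], [0.0, 383.5, 193.6], [0.0, 0.0, 1.0]] [[-0.024, -1.0, 0.006], [-0.996, 0.023, -0.09], [0.09, -0.008, -0.996]] [0.061, 0.556, 0.972]
wrist [[297.4, 0.0, 253.4], [0.0, 297.4, 186.5], [0.0, 0.0, 1.0]] [[0.254, 0.967, -0.002], [0.932, -0.245, 0.267], [0.258, -0.07, -0.964]] [-0.574, -0.035, 0.379]
```

View pics/a_top.png

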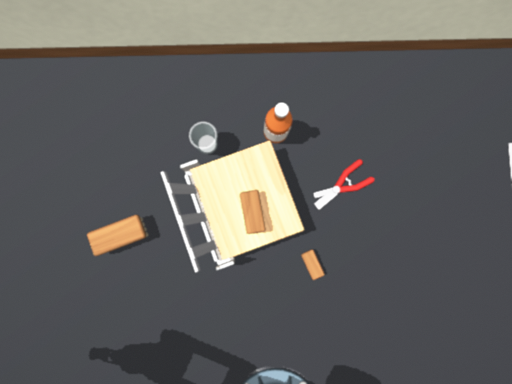

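View pics/a_side.png

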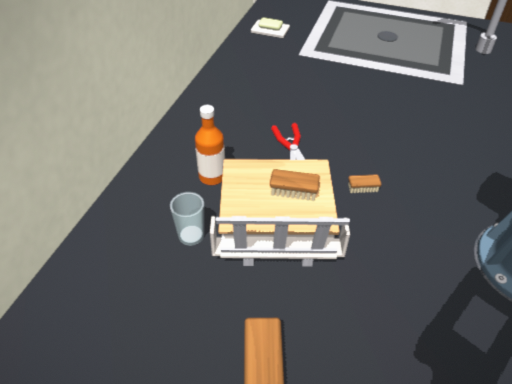

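View pics/a_wrist.png

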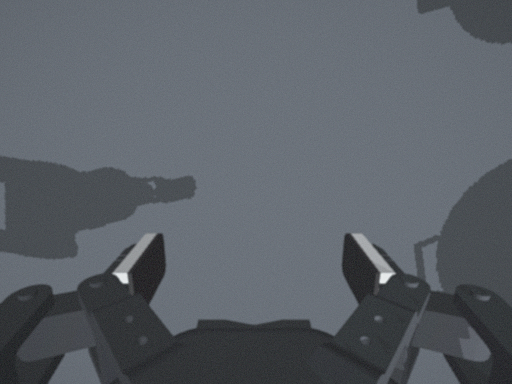

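```bash
cat > h.py <<'E'
from bench import ctrl
import cv2, numpy as np
from scipy.spatial.transform import Rotation as Ro
def cam(n,save=None):
    c=ctrl.camera(n)
    if save: cv2.imwrite(f'pics/{save}.png',c['frame'][:,:,::-1])
    return c
def ray(c,uv,z):
    d=c['R'].T@np.linalg.solve(c['mtx'],[uv[0],uv[1],1.]); C=-c['R'].T@c['t']
    return C+d*(z-C[2])/d[2]
def proj(c,X):
    p=c['mtx']@(c['R']@np.asarray(X,float)+c['t']); return p[:2]/p[2]
def obs():
    o=ctrl.get_obs(); w,x,y,z=o['eef_rot']; return o,o['eef_pos'],Ro.from_quat([x,y,z,w])
def blob(mask):
    n,l,s,ce=cv2.connectedComponentsWithStats(mask.astype('uint8'))
    return sorted([(s[i,4],i) for i in range(1,n)],reverse=True),l,s,ce
E
python3 - <<'E'
from h import *
for n in('top','side'):
    c=cam(n); f=c['frame']; hsv=cv2.cvtColor(f,cv2.COLOR_RGB2HSV)
    H,S,V=[hsv[:,:,i].astype(int) for i in range(3)]
    print(n,'cam',(-c['R'].T@c['t']).round(3))
    for name,m,z in(('wood',(H>14)&(H<30)&(S>50)&(V>170),.088),('brown',(H>3)&(H<18)&(S>140)&(V>50)&(V<215),.128),):
        b,l,s,ce=blob(m)
        for a,i in b[:5]:
            if a<60: continue
            ct=cv2.findContours((l==i).astype('uint8'),0,2)[0][0]
            r=cv2.minAreaRect(ct); bx=cv2.boxPoints(r)
            hull=cv2.approxPolyDP(cv2.convexHull(ct),6,True)[:,0]
            zz=z if name=='wood' else z
            print(name,a,ce[i].round(1),'poly',hull.tolist(),[ray(c,p,zz)[:2].round(3).tolist() for p in hull])
    im=f[100:300,120:420]if n=='top' else f[90:280,150:400]
    cv2.imwrite(f'pics/z_{n}.png',cv2.resize(im[:,:,::-1],None,fx=2.6,fy=2.6,interpolation=2))
E
```

```text
top cam [0.468 0.056 1.017]
wood 4456 [246.2 198.2] poly [[269, 140], [303, 229], [222, 258], [190, 169]] [[0.683, 0.0], [0.463, -0.076], [0.399, 0.121], [0.616, 0.195]]
wood 946 [115.7 233.7] poly [[135, 217], [141, 235], [94, 250], [89, 234]] [[0.502, 0.329], [0.458, 0.315], [0.425, 0.427], [0.463, 0.439]]
wood 227 [312.6 264.6] poly [[311, 251], [321, 272], [315, 277], [304, 255]] [[0.41, -0.093], [0.36, -0.115], [0.348, -0.1], [0.401, -0.076]]
brown 237 [72.1 51.7] poly [[111, 48], [81, 55], [35, 50]] [[0.908, 0.376], [0.892, 0.448], [0.906, 0.558]]
brown 199 [282.6 123.4] poly [[291, 116], [282, 133], [266, 124], [274, 113]] [[0.731, -0.051], [0.69, -0.029], [0.713, 0.009], [0.739, -0.011]]
brown 167 [219.5  48.9] poly [[246, 46], [193, 52]] [[0.906, 0.051], [0.893, 0.179]]
brown 162 [309.9  47.2] poly [[329, 49], [291, 45]] [[0.894, -0.149], [0.906, -0.057]]
brown 141 [15.8 53.3] poly [[35, 54], [0, 56]] [[0.896, 0.558], [0.893, 0.641]]
side cam [0.364 0.727 0.795]
wood 5560 [273.8 189.2] poly [[328, 161], [336, 217], [219, 216], [224, 159]] [[0.46, -0.071], [0.408, 0.088], [0.
[... 419 characters left out ...]
59, -0.038]]
brown 1674 [266.2 353.2] poly [[277, 318], [283, 383], [245, 383], [245, 321]] [[0.448, 0.361], [0.41, 0.456], [0.461, 0.473], [0.494, 0.383]]
brown 601 [295.5 180.4] poly [[272, 173], [314, 174], [317, 190], [271, 186]] [[0.556, 0.049], [0.473, 0.023], [0.456, 0.066], [0.546, 0.086]]
brown 400 [209.3 138.7] poly [[212, 118], [222, 147], [201, 153], [195, 135], [202, 118]] [[0.744, -0.081], [0.683, 0.008], [0.718, 0.041], [0.755, -0.011], [0.766, -0.073]]
brown 159 [507.5  12.2] poly [[511, 0], [511, 21], [501, 20]] [[0.056, -1.019], [0.062, -0.855], [0.091, -0.851]]
brown 156 [210.3 180. ] poly [[221, 175], [216, 184], [199, 178]] [[0.652, 0.09], [0.652, 0.118], [0.691, 0.113]]
```

View pics/z_top.png

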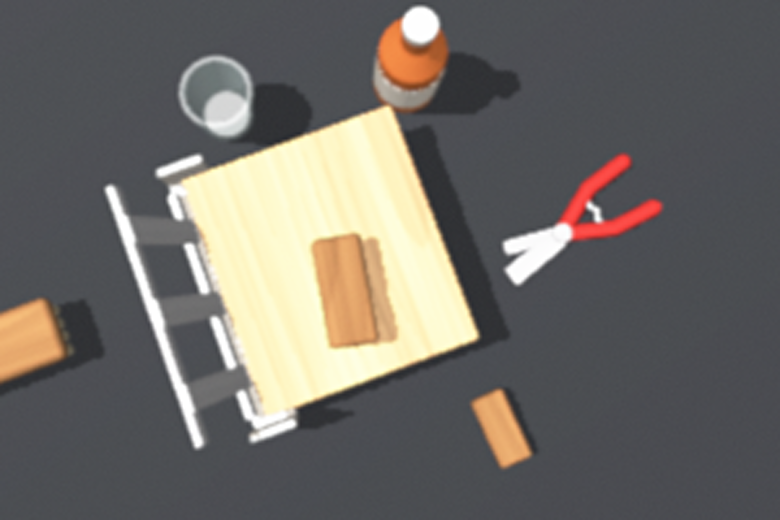

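View pics/z_side.png

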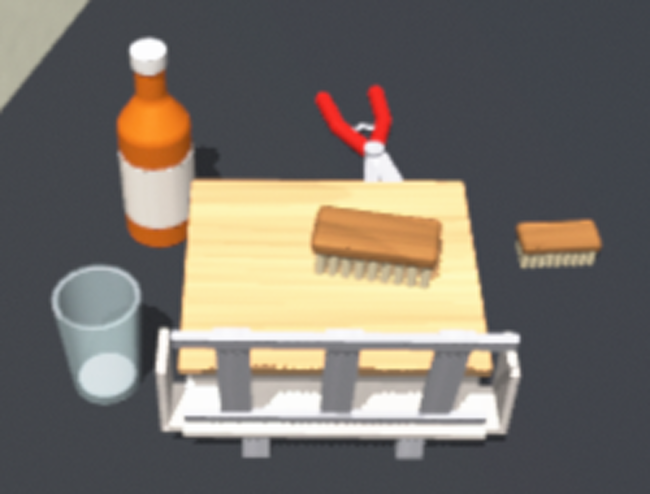

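Run:
```python
from h import *
c=cam('top')
q=np.array([(313,241),(358,234),(377,343),(331,348)])/2.6+[120,100]-.3
P=np.array([ray(c,p,.128)[:2] for p in q]);print('brush',P.round(3).tolist(),P.mean(0).round(4),[np.linalg.norm(P[i]-P[i-1]).round(3) for i in range(4)])
d=P[2]-P[1]+P[3]-P[0];print('az long',np.arctan2(d[1],d[0]).round(3))
for nm,uv,z in(('sec',(508,247),0.01),('sectip2',(515,280),.01),('pivot',(565,232),.015),('handle',(628,160),.01),('handle2',(660,207),.01),('bottlecap',(420,25),.2),('glassrim',(217,92),.1),('resttopA',(112,188),.183),('resttopB',(198,445),.183),('cheekA',(180,166),.102),('cheekB',(273,430),.102)):
    print(nm,ray(c,np.array(uv)/2.6+[120,100]-.3,z)[:2].round(3))
s=cam('side')
q=np.array([(318,207),(440,220),(437,265),(313,242)])/2.6+[150,90]-.3
print('side brush (z .128)',[ray(s,p,.126)[:2].round(3).tolist() for p in q],np.mean([ray(s,p,.126)[:2] for p in q],0).round(4))
q=np.array([(177,343),(517,341)])/2.6+[150,90]-.3
print('side rest',[ray(s,p,.183)[:2].round(3).tolist() for p in q])
```

```text
brush [[0.552, 0.073], [0.557, 0.033], [0.459, 0.019], [0.456, 0.059]] [0.506  0.0461] [np.float64(0.097), np.float64(0.041), np.float64(0.099), np.float64(0.041)]
az long -2.996
sec [ 0.552 -0.122]
sectip2 [ 0.518 -0.128]
pivot [ 0.565 -0.179]
handle [ 0.638 -0.249]
handle2 [ 0.589 -0.279]
bottlecap [ 0.725 -0.022]
glassrim [0.696 0.161]
resttopA [0.595 0.241]
resttopB [0.38  0.171]
cheekA [0.627 0.196]
cheekB [0.383 0.114]
side brush (z .128) [[0.559, 0.037], [0.464, 0.019], [0.454, 0.068], [0.551, 0.076]] [0.5071 0.05  ]
side rest [[0.591, 0.251], [0.38, 0.175]]
```

```bash
cat >> h.py <<'E'
from scipy.spatial.transform import Slerp
import math
def plan(wps, hand=1, start=None, pts=3):
    """wps: list of (pos, Rotation, nrows). prints row suggestions"""
    if start is None: _,p,R=obs()
    else: p,R=start
    p=np.array(p,float);k=0
    for P,Q,n in wps:
        dv=(Q*R.inv()).as_rotvec(); ang=np.degrees(np.linalg.norm(dv))
        if n is None: n=max(1,math.ceil(np.linalg.norm(P-p)/.055),math.ceil(ang/10.0))
        p0=p.copy();R0=R
        for i in range(1,n+1):
            # slide from rounded cmd pose
            tp=p0+(np.asarray(P)-p0)*i/n; tR=Ro.from_rotvec(dv*i/n)*R0
            s=(R.inv().apply(tp-p)/.05).round(2)+0.; w=((R.inv()*tR).as_rotvec()/np.pi).round(3)+0.
            print(k//5,'s',s.tolist(),'w',w.tolist()); k+=1
            p=p+R.apply(s*.05); R=R*Ro.from_rotvec(w*np.pi)
    print('end',p.round(4),R.as_matrix().round(3).tolist())
    return p,R
def frame(z,y):
    z=np.array(z,float)/np.linalg.norm(z); y=np.array(y,float); y-=z*(y@z); y/=np.linalg.norm(y)
    return Ro.from_matrix(np.c_[np.cross(y,z),y,z])
E
python3 - <<'E'
from h import *
a=0.145+np.pi/2
Q=frame([0,0,-1],[np.cos(a),np.sin(a),0])
plan([([.5065,.047,.2],Q,12),([.5065,.047,.098],Q,3)])
E
```

```text
0 s [-0.8, -0.67, 0.05] w [0.0, 0.0, -0.011]
0 s [-0.77, -0.69, 0.05] w [0.0, 0.0, -0.01]
0 s [-0.75, -0.72, 0.06] w [0.0, 0.0, -0.011]
0 s [-0.73, -0.75, 0.05] w [0.0, 0.0, -0.011]
0 s [-0.7, -0.77, 0.05] w [0.0, 0.0, -0.01]
1 s [-0.67, -0.79, 0.05] w [0.0, 0.0, -0.011]
1 s [-0.65, -0.81, 0.05] w [0.0, 0.0, -0.011]
1 s [-0.62, -0.84, 0.06] w [0.0, 0.0, -0.01]
1 s [-0.59, -0.85, 0.05] w [0.0, 0.0, -0.011]
1 s [-0.56, -0.87, 0.05] w [0.0, 0.0, -0.011]
2 s [-0.53, -0.9, 0.05] w [0.0, 0.0, -0.01]
2 s [-0.51, -0.91, 0.05] w [0.0, 0.0, -0.011]
2 s [0.0, 0.0, 0.68] w [0.0, 0.0, 0.0]
2 s [0.0, 0.0, 0.68] w [0.0, 0.0, 0.0]
2 s [0.0, 0.0, 0.68] w [0.0, 0.0, 0.0]
end [0.5067 0.0468 0.0982] [[-0.989, -0.145, -0.0], [-0.145, 0.989, -0.0], [0.0, -0.0, -1.0]]
```

Emit:
drive_tool(
  deltas=[
    {"slide": [-0.8,-0.67,0],"delta_rot": [0,0,-0.011],"hand": 1},
    {"slide": [-0.77,-0.69,0],"delta_rot": [0,0,-0.01],"hand": 1},
    {"slide": [-0.75,-0.72,0],"delta_rot": [0,0,-0.011],"hand": 1},
    {"slide": [-0.73,-0.75,0],"delta_rot": [0,0,-0.011],"hand": 1},
    {"slide": [-0.7,-0.77,0],"delta_rot": [0,0,-0.01],"hand": 1},
  ],
)

```text
time_s: 0.98
eef_pos: [0.2972, 0.3425, 0.2315]
eef_rot: [0.0, 0.044, 0.999, 0.0]
wrist_force: [0.9, 0.6, 0.4]
opening: 1.003
```

Emit:
drive_tool(
  deltas=[
    {"slide": [-0.67,-0.79,0],"delta_rot": [0,0,-0.011],"hand": 1},
    {"slide": [-0.65,-0.81,0],"delta_rot": [0,0,-0.011],"hand": 1},
    {"slide": [-0.62,-0.84,0],"delta_rot": [0,0,-0.01],"hand": 1},
    {"slide": [-0.59,-0.85,0],"delta_rot": [0,0,-0.011],"hand": 1},
    {"slide": [-0.56,-0.87,0],"delta_rot": [0,0,-0.011],"hand": 1},
  ],
)

```text
time_s: 1.6
eef_pos: [0.4473, 0.1306, 0.2316]
eef_rot: [0.0, -0.04, 0.999, 0.0]
wrist_force: [0.5, -0.3, 0.4]
opening: 0.997
```

Emit:
drive_tool(
  deltas=[
    {"slide": [-0.53,-0.9,0],"delta_rot": [0,0,-0.01],"hand": 1},
    {"slide": [-0.51,-0.91,0.2],"delta_rot": [0,0,-0.011],"hand": 1},
    {"slide": [0,0,0.4],"delta_rot": [0,0,0],"hand": 1},
    {"slide": [0,0,0],"delta_rot": [0,0,0],"hand": 1},
    {"slide": [0,0,0],"delta_rot": [0,0,0],"hand": 1},
  ],
)

```text
time_s: 2.22
eef_pos: [0.5067, 0.0474, 0.2019]
eef_rot: [0.0, -0.073, 0.997, -0.0]
wrist_force: [-0.4, -0.5, 0.1]
opening: 0.997
```

Run:
```python
from h import *
o,p,R=obs(); print(o['time_s'],p,o['q'],o['wrist_force'])
a=0.145+np.pi/2
Q=frame([0,0,-1],[np.cos(a),np.sin(a),0])
plan([([.5065,.047,.098],Q,3)])
cam('wrist','b_wrist')
```

```text
2.225 [0.50674992 0.04741721 0.20188095] [-1.40312425e-01  6.14339785e-02  1.80136977e+00  7.02062669e-05
  1.27838723e+00 -1.85708820e+00] [-0.41173211 -0.47718697  0.12995271]
0 s [0.0, 0.0, 0.69] w [0.0, 0.0, 0.0]
0 s [0.0, 0.0, 0.7] w [0.0, 0.0, 0.0]
0 s [0.01, -0.01, 0.69] w [0.0, 0.0, 0.0]
end [0.5064 0.0469 0.0979] [[-0.989, -0.145, 0.0], [-0.145, 0.989, 0.0], [-0.0, -0.0, -1.0]]
```

View pics/b_wrist.png

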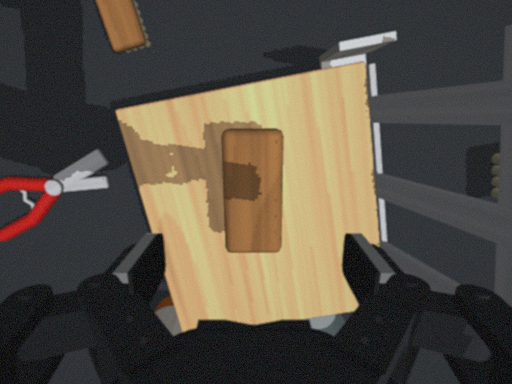

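Run:
```python
from h import *
c=cam('wrist')
for uv in((252.5,190),(253,128),(253,252),(222,190),(283,190)): print(ray(c,uv,.128).round(4))
```

```text
[0.5027 0.0464 0.128 ]
[0.4567 0.04   0.128 ]
[0.5542 0.0543 0.128 ]
[0.506  0.0234 0.128 ]
[0.4993 0.0693 0.128 ]
```

Emit:
drive_tool(
  deltas=[
    {"slide": [0,0,0.7],"delta_rot": [0,0,0],"hand": 1},
    {"slide": [0,0,0.7],"delta_rot": [0,0,0],"hand": 1},
    {"slide": [0,0,0.66],"delta_rot": [0,0,0],"hand": 1},
    {"slide": [0,0,0],"delta_rot": [0,0,0],"hand": 0.3},
    {"slide": [0,0,0],"delta_rot": [0,0,0],"hand": 0.3},
  ],
)

```text
time_s: 2.95
eef_pos: [0.5078, 0.0472, 0.0999]
eef_rot: [0.001, -0.073, 0.997, -0.0]
wrist_force: [0.5, 0.3, 0.2]
opening: 0.603
```

Emit:
drive_tool(
  deltas=[
    {"slide": [0,0,0],"delta_rot": [0,0,0],"hand": 0.3},
    {"slide": [0,0,0],"delta_rot": [0,0,0],"hand": 0.3},
    {"slide": [0,0,-0.3],"delta_rot": [0,0,0],"hand": 0.3},
    {"slide": [0,0,-0.7],"delta_rot": [0,0,0],"hand": 0.3},
    {"slide": [0,0,-1],"delta_rot": [0,0,0],"hand": 0.3},
  ],
)

```text
time_s: 3.58
eef_pos: [0.5056, 0.0471, 0.1991]
eef_rot: [-0.001, -0.073, 0.997, 0.0]
wrist_force: [1.0, -0.3, -1.4]
opening: 0.529
```

Run:
```python
from h import *
a=1.898-np.pi/2
Q=frame([0,0,-1],[np.cos(a),np.sin(a),0])
plan([([.29,.17,.21],Q,9),([.29,.17,.013],Q,5)])
```

```text
0 s [0.43, 0.34, -0.02] w [0.0, 0.0, 0.049]
0 s [0.49, 0.27, -0.03] w [0.0, 0.0, 0.049]
0 s [0.51, 0.19, -0.02] w [0.0, 0.0, 0.049]
0 s [0.54, 0.11, -0.02] w [0.0, 0.0, 0.049]
0 s [0.55, 0.03, -0.02] w [0.0, 0.0, 0.05]
1 s [0.55, -0.06, -0.03] w [0.0, 0.0, 0.049]
1 s [0.53, -0.15, -0.02] w [-0.001, 0.0, 0.049]
1 s [0.51, -0.22, -0.02] w [0.0, -0.001, 0.049]
1 s [0.46, -0.3, -0.03] w [0.0, 0.0, 0.049]
1 s [0.0, 0.0, 0.79] w [0.0, 0.0, 0.0]
2 s [0.0, 0.0, 0.79] w [0.0, 0.0, 0.0]
2 s [0.0, 0.0, 0.78] w [0.0, 0.0, 0.0]
2 s [0.0, 0.0, 0.79] w [0.0, 0.0, 0.0]
2 s [0.0, -0.01, 0.79] w [0.0, 0.0, 0.0]
end [0.2898 0.1698 0.0131] [[-0.322, 0.947, 0.001], [0.947, 0.322, -0.0], [-0.001, 0.001, -1.0]]
```

Emit:
drive_tool(
  deltas=[
    {"slide": [0.43,0.34,-0.05],"delta_rot": [0,0,0.049],"hand": 0.3},
    {"slide": [0.49,0.27,-0.05],"delta_rot": [0,0,0.049],"hand": 0.3},
    {"slide": [0.51,0.19,-0.02],"delta_rot": [0,0,0.049],"hand": 0.3},
    {"slide": [0.54,0.11,-0.02],"delta_rot": [0,0,0.049],"hand": 0.3},
    {"slide": [0.55,0.03,-0.02],"delta_rot": [0,0,0.05],"hand": 0.3},
  ],
)

```text
time_s: 4.2
eef_pos: [0.3865, 0.1157, 0.2073]
eef_rot: [0.001, 0.311, 0.95, 0.0]
wrist_force: [0.0, -0.1, -1.0]
opening: 0.526
```

Emit:
drive_tool(
  deltas=[
    {"slide": [0.55,-0.06,0],"delta_rot": [0,0,0.049],"hand": 0.3},
    {"slide": [0.53,-0.15,0],"delta_rot": [0,0,0.049],"hand": 0.3},
    {"slide": [0.51,-0.22,0],"delta_rot": [0,0,0.049],"hand": 0.3},
    {"slide": [0.46,-0.3,0],"delta_rot": [0,0,0.049],"hand": 0.3},
    {"slide": [0,0,0.6],"delta_rot": [0,0,0],"hand": 0.3},
  ],
)

```text
time_s: 4.82
eef_pos: [0.2919, 0.1709, 0.1786]
eef_rot: [0.002, 0.582, 0.813, 0.002]
wrist_force: [0.8, -0.5, -2.0]
opening: 0.525
```

Emit:
drive_tool(
  deltas=[
    {"slide": [0,0,0.8],"delta_rot": [0,0,0],"hand": 0.3},
    {"slide": [0,0,0.8],"delta_rot": [0,0,0],"hand": 0.3},
    {"slide": [0,0,0.8],"delta_rot": [0,0,0],"hand": 0.3},
    {"slide": [0,0,0.4],"delta_rot": [0,0,0],"hand": 0.3},
    {"slide": [0,0,0],"delta_rot": [0,0,0],"hand": 0.3},
  ],
)

```text
time_s: 5.45
eef_pos: [0.2901, 0.1696, 0.0358]
eef_rot: [-0.001, 0.582, 0.813, -0.001]
wrist_force: [-0.3, 0.7, 0.1]
opening: 0.53
```

Run:
```python
from h import *
o,p,R=obs(); print(o['time_s'],p,o['q'],R.as_matrix().round(3).tolist())
```

```text
5.45 [0.29009781 0.16961605 0.03584102] [ 1.70952898e-01 -5.35693682e-02  2.32255873e+00 -3.38268839e-05
  8.75613461e-01 -1.56422211e-01] [[-0.322, 0.947, -0.003], [0.947, 0.322, -0.001], [0.0, -0.003, -1.0]]
```

Emit:
drive_tool(
  deltas=[
    {"slide": [0,0,0.46],"delta_rot": [0,0,0],"hand": 0.3},
    {"slide": [0,0,0],"delta_rot": [0,0,0],"hand": 0.3},
    {"slide": [0,0,0],"delta_rot": [0,0,0],"hand": 1},
    {"slide": [0,0,0],"delta_rot": [0,0,0],"hand": 1},
    {"slide": [0,0,-0.1],"delta_rot": [0,0,0],"hand": 1},
  ],
)

```text
time_s: 6.08
eef_pos: [0.2914, 0.1699, 0.0189]
eef_rot: [0.0, 0.582, 0.813, 0.0]
wrist_force: [-0.3, 0.7, -0.4]
opening: 0.997
```

```bash
cat > w.py <<'E'
from h import *
def fkR(q,s4=1): return Ro.from_euler('Z',q[0])*Ro.from_euler('Y',q[1]+q[2])*Ro.from_euler('Z',s4*q[3])*Ro.from_euler('Y',q[4])*Ro.from_euler('Z',q[5]+np.pi/2)
X=np.array([np.cos(1.898),np.sin(1.898),0]);Zu=np.array([0,0,1.])
def wrist(Q,q1,q23):
    W=(Ro.from_euler('Z',q1)*Ro.from_euler('Y',q23)).inv()*Q
    a,b,c=W.as_euler('ZYZ'); 
    return a,b,(c-np.pi/2+np.pi)%(2*np.pi)-np.pi
def tiltQ(th,sg): # tool z = tub x pitched down by th ; y = sg*(up-ish)
    z=np.cos(th)*X-np.sin(th)*Zu; y=sg*(np.sin(th)*X+np.cos(th)*Zu)
    return frame(z,y)
E
python3 - <<'E'
from w import *
o,p,R=obs();print(p,o['opening'],(fkR(o['q']).inv()*R).magnitude())
for sg in(1,-1):
  for th in (0,.2,.4,.7,1.0,1.3,1.57,1.83):
    for q1,q23 in((-.5,1.8),):
      print(sg,th,np.round(wrist(tiltQ(th,sg),q1,q23),2))
E
```

```text
[0.29138956 0.1699072  0.01889934] 0.9967003013169017 5.097638555046815e-16
1 0 [ 1.33  2.37 -1.9 ]
1 0.2 [ 1.08  2.29 -2.08]
1 0.4 [ 0.86  2.18 -2.21]
1 0.7 [ 0.6   1.98 -2.34]
1 1.0 [ 0.38  1.77 -2.4 ]
1 1.3 [ 0.18  1.54 -2.42]
1 1.57 [ 0.    1.34 -2.4 ]
1 1.83 [-0.19  1.16 -2.34]
-1 0 [1.33 2.37 1.24]
-1 0.2 [1.08 2.29 1.07]
-1 0.4 [0.86 2.18 0.93]
-1 0.7 [0.6  1.98 0.8 ]
-1 1.0 [0.38 1.77 0.74]
-1 1.3 [0.18 1.54 0.72]
-1 1.57 [0.   1.34 0.74]
-1 1.83 [-0.19  1.16  0.8 ]
```

```bash
cat >> w.py <<'E'
T=np.array([.536,.067,0]); Yv=np.array([-X[1],X[0],0])
def tw(x,z,y=0): return T+X*x/1000+Yv*y/1000+Zu*z/1000
E
python3 - <<'E'
from w import *
o,p,R=obs()
pre=tw(-110-90,200,-2)
print(pre)
s=plan([(p+[0,0,.2],R,4),([.47,-.04,.27],tiltQ(1.5708,-1),9)])
print('---')
plan([(pre+[0,0,.05],tiltQ(.1,-1),9)],start=s)
E
```

```text
[ 0.60217315 -0.12174616  0.2       ]
0 s [0.0, 0.0, -1.0] w [0.0, 0.0, 0.0]
0 s [0.0, 0.0, -1.0] w [0.0, 0.0, 0.0]
0 s [0.0, 0.0, -1.0] w [0.0, 0.0, 0.0]
0 s [0.0, 0.0, -1.0] w [0.0, 0.0, 0.0]
0 s [-0.57, 0.23, -0.11] w [0.0, 0.0, 0.056]
1 s [-0.52, 0.32, -0.12] w [0.0, 0.0, 0.055]
1 s [-0.46, 0.41, -0.11] w [0.0, 0.0, 0.056]
1 s [-0.38, 0.48, -0.11] w [0.0, 0.0, 0.055]
1 s [-0.29, 0.53, -0.12] w [0.0, 0.0, 0.056]
1 s [-0.19, 0.59, -0.11] w [0.0, 0.0, 0.055]
2 s [-0.09, 0.6, -0.11] w [0.0, 0.0, 0.056]
2 s [0.02, 0.62, -0.12] w [0.0, 0.0, 0.056]
2 s [0.12, 0.6, -0.11] w [0.0, 0.0, 0.055]
end [ 0.4701 -0.0401  0.27  ] [[0.947, 0.322, 0.0], [0.322, -0.947, 0.0], [0.0, 0.0, -1.0]]
---
0 s [0.22, 0.27, 0.04] w [0.052, 0.0, 0.0]
0 s [0.22, 0.27, 0.01] w [0.052, 0.0, 0.0]
0 s [0.22, 0.26, -0.05] w [0.052, 0.0, 0.0]
0 s [0.22, 0.26, -0.08] w [0.052, 0.0, 0.0]
0 s [0.22, 0.24, -0.13] w [0.052, 0.0, 0.0]
1 s [0.22, 0.21, -0.16] w [0.052, 0.0, 0.0]
1 s [0.22, 0.19, -0.2] w [0.052, 0.0, 0.0]
1 s [0.22, 0.15, -0.22] w [0.052, 0.0, 0.0]
1 s [0.22, 0.11, -0.25] w [0.052, 0.0, 0.0]
end [ 0.6024 -0.1218  0.25  ] [[0.947, 0.033, -0.32], [0.322, -0.095, 0.942], [0.0, -0.995, -0.1]]
```

Emit:
drive_tool(
  deltas=[
    {"slide": [0,0,-0.6],"delta_rot": [0,0,0],"hand": 1},
    {"slide": [0,0,-1],"delta_rot": [0,0,0],"hand": 1},
    {"slide": [0,0,-1],"delta_rot": [0,0,0],"hand": 1},
    {"slide": [0,0,-1],"delta_rot": [0,0,0],"hand": 1},
    {"slide": [-0.57,0.23,-0.3],"delta_rot": [0,0,0.056],"hand": 1},
  ],
)

```text
time_s: 6.7
eef_pos: [0.3125, 0.1473, 0.2174]
eef_rot: [0.002, 0.652, 0.758, 0.003]
wrist_force: [0.3, 0.4, -0.5]
opening: 0.999
```

Emit:
drive_tool(
  deltas=[
    {"slide": [-0.52,0.32,-0.2],"delta_rot": [0,0,0.055],"hand": 1},
    {"slide": [-0.46,0.41,-0.2],"delta_rot": [0,0,0.056],"hand": 1},
    {"slide": [-0.38,0.48,-0.1],"delta_rot": [0,0,0.055],"hand": 1},
    {"slide": [-0.29,0.53,-0.1],"delta_rot": [0,0,0.056],"hand": 1},
    {"slide": [-0.19,0.59,-0.1],"delta_rot": [0,0,0.055],"hand": 1},
  ],
)

```text
time_s: 7.32
eef_pos: [0.4109, 0.0292, 0.2491]
eef_rot: [0.0, 0.912, 0.411, 0.0]
wrist_force: [0.0, 0.5, -0.5]
opening: 0.995
```

Emit:
drive_tool(
  deltas=[
    {"slide": [-0.09,0.6,-0.1],"delta_rot": [0,0,0.056],"hand": 1},
    {"slide": [0.02,0.62,-0.1],"delta_rot": [0,0,0.056],"hand": 0.6},
    {"slide": [0.12,0.6,-0.1],"delta_rot": [0,0,0.055],"hand": 0.6},
    {"slide": [0.22,0.27,0],"delta_rot": [0.052,0,0],"hand": 0.6},
    {"slide": [0.22,0.27,0],"delta_rot": [0.052,0,0],"hand": 0.6},
  ],
)

```text
time_s: 7.95
eef_pos: [0.5003, -0.0586, 0.263]
eef_rot: [-0.162, 0.973, 0.162, -0.025]
wrist_force: [0.2, 0.2, -0.3]
opening: 0.6
```

Run:
```python
from w import *
o,p,R=obs(); print(o['time_s'],p,o['q'].round(3),(fkR(o['q']).inv()*R).magnitude())
pre=tw(-110-90,200,-2)
plan([(pre+[0,0,.05],tiltQ(.1,-1),7)])
c=cam('top','c_top')
```

```text
7.95 [ 0.5003085  -0.05860143  0.26302182] [-0.5    0.125  1.641  0.223  1.62   0.726] 3.991673730549461e-16
0 s [0.22, 0.26, -0.05] w [0.052, 0.0, 0.0]
0 s [0.21, 0.25, -0.09] w [0.052, 0.0, 0.0]
0 s [0.22, 0.24, -0.13] w [0.052, 0.0, 0.0]
0 s [0.22, 0.2, -0.17] w [0.052, 0.0, 0.001]
0 s [0.22, 0.18, -0.2] w [0.051, 0.0, 0.0]
1 s [0.21, 0.14, -0.23] w [0.052, 0.0, 0.0]
1 s [0.22, 0.11, -0.24] w [0.052, 0.0, 0.0]
end [ 0.6021 -0.1217  0.2499] [[0.947, 0.033, -0.319], [0.321, -0.095, 0.942], [0.001, -0.995, -0.1]]
```

View pics/c_top.png

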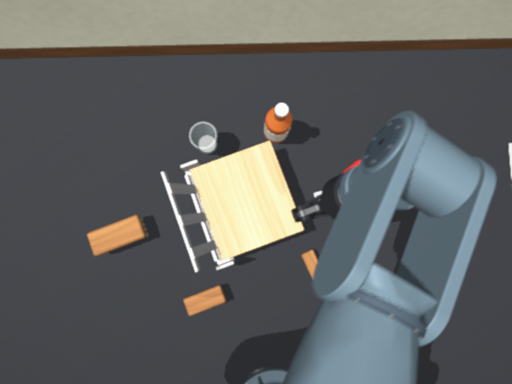

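Run:
```python
from w import *
s=plan([(tw(-180,240,-2),tiltQ(.2,-1),7),(tw(-170,97,-2),tiltQ(.2,-1),4),(tw(-82,97,-2),tiltQ(.2,-1),4)])
```

```text
0 s [0.22, 0.2, -0.01] w [0.047, 0.0, 0.0]
0 s [0.22, 0.2, -0.05] w [0.047, 0.0, 0.0]
0 s [0.22, 0.19, -0.07] w [0.047, 0.0, 0.0]
0 s [0.22, 0.18, -0.1] w [0.047, 0.0, 0.0]
0 s [0.21, 0.17, -0.12] w [0.047, -0.001, 0.0]
1 s [0.22, 0.14, -0.15] w [0.047, 0.0, -0.001]
1 s [0.22, 0.12, -0.16] w [0.047, 0.0, 0.0]
1 s [0.0, 0.69, 0.19] w [0.0, 0.0, 0.0]
1 s [0.0, 0.69, 0.19] w [0.0, 0.0, 0.0]
1 s [0.0, 0.69, 0.19] w [0.0, 0.0, 0.0]
2 s [0.0, 0.69, 0.19] w [0.0, 0.0, 0.0]
2 s [0.0, -0.09, 0.43] w [0.0, 0.0, 0.0]
2 s [0.0, -0.08, 0.43] w [0.0, 0.0, 0.0]
2 s [0.0, -0.09, 0.43] w [0.0, 0.0, 0.0]
2 s [0.0, -0.09, 0.43] w [0.0, 0.0, 0.0]
end [ 0.5643 -0.0101  0.0972] [[0.947, 0.065, -0.316], [0.322, -0.187, 0.928], [0.001, -0.98, -0.198]]
```

Emit:
drive_tool(
  deltas=[
    {"slide": [0.22,0.2,-0.01],"delta_rot": [0.047,0,0],"hand": 0.6},
    {"slide": [0.22,0.2,-0.05],"delta_rot": [0.047,0,0],"hand": 0.6},
    {"slide": [0.22,0.19,-0.07],"delta_rot": [0.047,0,0],"hand": 0.6},
    {"slide": [0.22,0.18,-0.1],"delta_rot": [0.047,0,0],"hand": 0.6},
    {"slide": [0.22,0.17,-0.12],"delta_rot": [0.047,0,0],"hand": 0.6},
  ],
)

```text
time_s: 8.62
eef_pos: [0.5678, -0.0882, 0.2483]
eef_rot: [-0.502, 0.849, 0.141, -0.083]
wrist_force: [0.3, -0.2, -0.0]
opening: 0.598
```

Emit:
drive_tool(
  deltas=[
    {"slide": [0.22,0.14,-0.15],"delta_rot": [0.047,0,0],"hand": 0.6},
    {"slide": [0.22,0.12,-0.16],"delta_rot": [0.047,0,0],"hand": 0.6},
    {"slide": [0,0.69,0.15],"delta_rot": [0,0,0],"hand": 0.6},
    {"slide": [0,0.5,0.1],"delta_rot": [0,0,0],"hand": 0.6},
    {"slide": [0,0,0],"delta_rot": [0,0,0],"hand": 0.6},
  ],
)

```text
time_s: 9.25
eef_pos: [0.5939, -0.0984, 0.18]
eef_rot: [-0.621, 0.766, 0.126, -0.104]
wrist_force: [-0.0, -0.1, 1.1]
opening: 0.598
```

Run:
```python
from w import *
o,p,R=obs(); print(o['time_s'],p,o['q'].round(3),o['wrist_force'].round(1),R.as_matrix().round(3).tolist())
plan([(tw(-160,97,-2),tiltQ(.2,-1),2),(tw(-82,97,-2),tiltQ(.2,-1),3)])
cam('side','d_side');cam('wrist','d_wrist');cam('top','d_top')
```

```text
9.25 [ 0.59385265 -0.09844065  0.18000588] [-0.664  0.995  1.039  0.771  2.267  0.694] [-0.  -0.1  1.1] [[0.947, 0.064, -0.316], [0.322, -0.196, 0.926], [-0.003, -0.979, -0.206]]
0 s [0.01, 0.78, 0.32] w [0.001, 0.0, 0.0]
0 s [0.0, 0.78, 0.32] w [0.001, 0.0, -0.001]
0 s [0.0, -0.1, 0.51] w [0.0, 0.0, 0.0]
0 s [0.0, -0.11, 0.51] w [0.0, 0.0, 0.0]
0 s [0.0, -0.1, 0.51] w [0.0, 0.0, 0.0]
end [ 0.564  -0.0099  0.097 ] [[0.947, 0.065, -0.316], [0.323, -0.189, 0.927], [0.001, -0.98, -0.2]]
```

View pics/d_side.png

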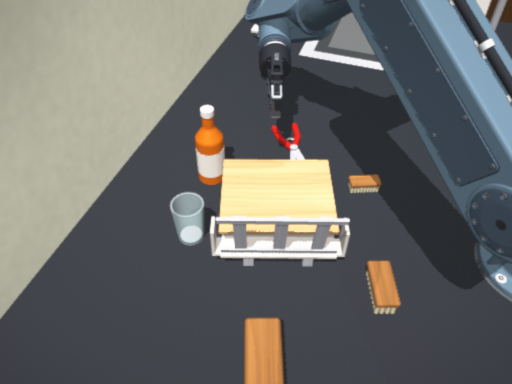

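View pics/d_wrist.png

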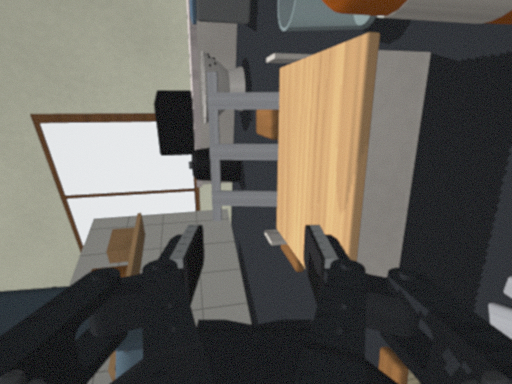

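View pics/d_top.png

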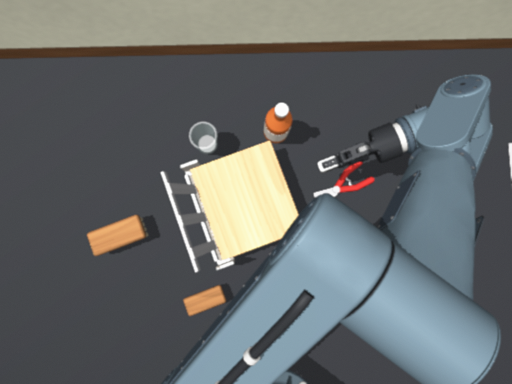

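Emit:
drive_tool(
  deltas=[
    {"slide": [0,0.78,0.32],"delta_rot": [0,0,0],"hand": 0.6},
    {"slide": [0,0.78,0.32],"delta_rot": [0,0,0],"hand": 0.6},
    {"slide": [0,0,0],"delta_rot": [0,0,0],"hand": 0.6},
    {"slide": [0,-0.1,0.5],"delta_rot": [0,0,0],"hand": 0.6},
    {"slide": [0,0,0],"delta_rot": [0,0,0],"hand": 0.6},
  ],
)

```text
time_s: 10.02
eef_pos: [0.5822, -0.0604, 0.1009]
eef_rot: [-0.62, 0.767, 0.128, -0.102]
wrist_force: [0.4, -0.5, 0.7]
opening: 0.598
```

Run:
```python
from w import *
o,p,R=obs(); print(o['time_s'],p,o['q'].round(3),o['wrist_force'].round(1))
plan([(tw(-82,97,-2),tiltQ(.2,-1),2)])
cam('side','e_side');cam('wrist','e_wrist')
```

```text
10.025 [ 0.58221111 -0.06044699  0.10093667] [-0.634  1.061  1.104  0.73   2.149  0.599] [ 0.4 -0.5  0.7]
0 s [-0.01, -0.07, 0.53] w [0.002, 0.0, 0.0]
0 s [0.0, -0.08, 0.53] w [0.002, 0.0, 0.001]
end [ 0.5645 -0.0101  0.0973] [[0.947, 0.063, -0.316], [0.323, -0.188, 0.928], [-0.001, -0.98, -0.198]]
```

View pics/e_side.png

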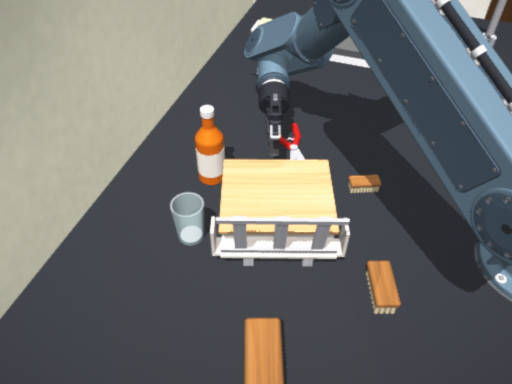

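View pics/e_wrist.png

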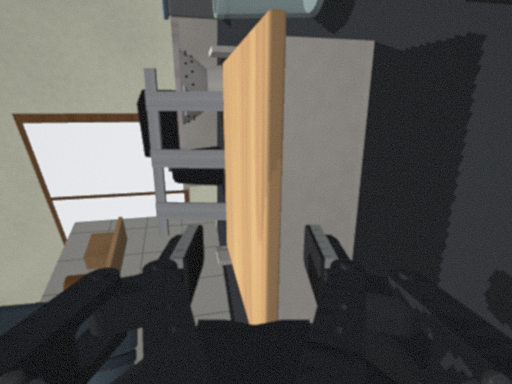

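Emit:
drive_tool(
  deltas=[
    {"slide": [0,-0.07,0.53],"delta_rot": [0,0,0],"hand": 0.6},
    {"slide": [0,-0.08,0.53],"delta_rot": [0,0,0],"hand": 0.6},
    {"slide": [0,0,0],"delta_rot": [0,0,0],"hand": 0.6},
    {"slide": [0,-0.3,0.03],"delta_rot": [0,0,0],"hand": 0.4},
    {"slide": [0,0,0],"delta_rot": [0,0,0],"hand": 0},
  ],
)

```text
time_s: 10.75
eef_pos: [0.5641, -0.0072, 0.1105]
eef_rot: [-0.62, 0.768, 0.127, -0.101]
wrist_force: [0.7, -0.0, -0.7]
opening: 0.207
```

Emit:
drive_tool(
  deltas=[
    {"slide": [0,0,0],"delta_rot": [0,0,0],"hand": 0},
    {"slide": [0,0,0],"delta_rot": [0,0,0],"hand": 0},
    {"slide": [0,0,0],"delta_rot": [0,0,0],"hand": 0},
    {"slide": [0,0,0],"delta_rot": [0,0,0],"hand": 0},
    {"slide": [0,0,0],"delta_rot": [0,0,0],"hand": 0},
  ],
)

```text
time_s: 11.38
eef_pos: [0.5629, -0.006, 0.1091]
eef_rot: [-0.621, 0.767, 0.127, -0.102]
wrist_force: [1.9, -2.8, 4.5]
opening: 0.101
```

Run:
```python
from w import *
o,p,R=obs(); print(o['time_s'],p,o['q'].round(3),o['wrist_force'].round(1),o['opening'])
d=p-T;print('tub coords',d@X,d@Yv,p[2], 'pitch',np.arcsin(-R.as_matrix()[2,2]))
cam('side','f_side');cam('wrist','f_wrist')
```

```text
11.375 [ 0.56293897 -0.00597364  0.10913421] [-0.589  0.98   1.248  0.75   2.08   0.584] [ 1.9 -2.8  4.5] 0.10100298006326903
tub coords -0.07776008837360093 -0.00205625873985313 0.10913420522075773 pitch 0.20955954339728228
```

View pics/f_side.png

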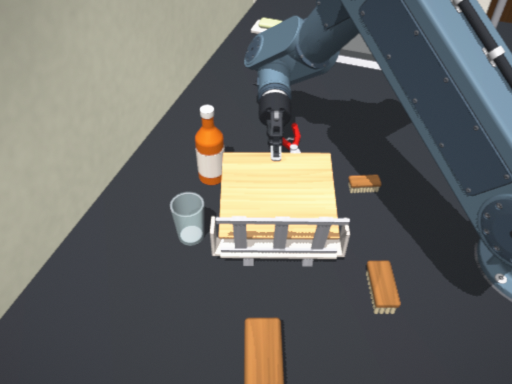

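View pics/f_wrist.png

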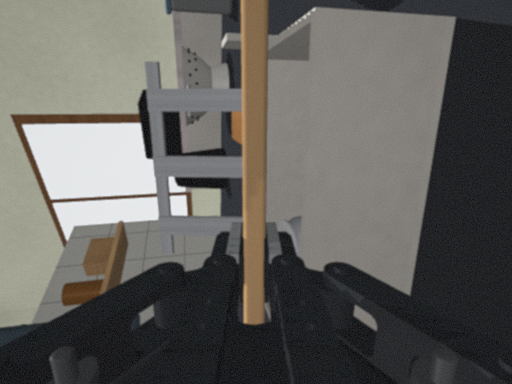

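```bash
cat >> w.py <<'E'
def lidtcp(phi,B,L=28,y=-2):
    d=np.array([np.cos(phi),-np.sin(phi)]);n=np.array([np.sin(phi),np.cos(phi)])
    q=np.array(B)-(210-L)*d+5*n
    return tw(q[0],q[1],y)
def Bs(phi,s,g): return np.array([70,78])+s*np.array([np.cos(phi),-np.sin(phi)])+g*np.array([np.sin(phi),np.cos(phi)])
E
python3 - <<'E'
from w import *
w=[(lidtcp(.35,Bs(.35,29,5)),tiltQ(.35,-1),2)]
for f in (.48,.62,.76,.9,1.04,1.18,1.32,1.45,1.57): w.append((lidtcp(f,Bs(f,28,7)),tiltQ(f,-1),1))
w+=[(lidtcp(1.70,(86,50)),tiltQ(1.70,-1),2),(lidtcp(1.80,(90,47)),tiltQ(1.8,-1),2)]
plan(w)
E
```

```text
0 s [0.0, -0.32, 0.01] w [-0.022, 0.0, 0.0]
0 s [0.0, -0.31, -0.01] w [-0.023, 0.0, 0.0]
0 s [0.0, -0.44, 0.03] w [-0.041, 0.0, 0.0]
0 s [0.0, -0.43, 0.07] w [-0.045, 0.0, 0.0]
0 s [0.0, -0.42, 0.06] w [-0.044, 0.0, 0.0]
1 s [0.0, -0.43, 0.06] w [-0.045, 0.0, 0.0]
1 s [0.0, -0.43, 0.07] w [-0.044, 0.0, 0.0]
1 s [0.0, -0.43, 0.06] w [-0.045, 0.0, 0.0]
1 s [0.0, -0.42, 0.07] w [-0.044, 0.0, 0.0]
1 s [0.0, -0.4, 0.05] w [-0.042, 0.0, 0.0]
2 s [0.0, -0.37, 0.05] w [-0.038, 0.0, 0.0]
2 s [0.0, -0.32, 0.02] w [-0.021, 0.0, 0.0]
2 s [0.0, -0.33, 0.01] w [-0.02, 0.0, 0.0]
2 s [0.0, -0.22, 0.04] w [-0.016, 0.0, 0.0]
2 s [0.0, -0.23, 0.02] w [-0.016, 0.0, 0.0]
end [0.4941 0.1966 0.2232] [[0.947, 0.313, 0.073], [0.322, -0.922, -0.214], [0.0, 0.226, -0.974]]
```

Emit:
drive_tool(
  deltas=[
    {"slide": [0,-0.32,0.01],"delta_rot": [-0.022,0,0],"hand": 0},
    {"slide": [0,-0.31,-0.01],"delta_rot": [-0.023,0,0],"hand": 0},
    {"slide": [0,-0.44,0.03],"delta_rot": [-0.041,0,0],"hand": 0},
    {"slide": [0,-0.43,0.07],"delta_rot": [-0.045,0,0],"hand": 0},
    {"slide": [0,-0.42,0.06],"delta_rot": [-0.044,0,0],"hand": 0},
  ],
)

```text
time_s: 12.1
eef_pos: [0.5487, 0.0357, 0.1915]
eef_rot: [-0.386, 0.908, 0.15, -0.064]
wrist_force: [-0.1, -0.2, -2.4]
opening: 0.108
```

Run:
```python
from w import *
o,p,R=obs(); print(o['time_s'],p,o['q'].round(3),o['wrist_force'].round(1),o['opening'])
d=p-T;print('tub coords',d@X,d@Yv,p[2], 'pitch',np.arcsin(-R.as_matrix()[2,2]))
cam('side','g_side')
w=[]
for f in (.9,1.04,1.18,1.32,1.45,1.57): w.append((lidtcp(f,Bs(f,28,7)),tiltQ(f,-1),1))
w+=[(lidtcp(1.70,(86,50)),tiltQ(1.70,-1),2),(lidtcp(1.80,(90,47)),tiltQ(1.8,-1),2)]
plan(w)
```

```text
12.1 [0.54866733 0.03569065 0.19152302] [-0.467  0.482  1.511  0.539  1.756  0.709] [-0.1 -0.2 -2.4] 0.10825198650258727
tub coords -0.03371945546148456 -0.0019325551177528041 0.19152301742127573 pitch 0.7675658846133152
0 s [-0.03, -0.35, 0.08] w [-0.04, 0.0, 0.002]
0 s [0.0, -0.43, 0.06] w [-0.044, 0.0, 0.0]
0 s [0.0, -0.43, 0.06] w [-0.045, 0.0, 0.0]
0 s [0.0, -0.43, 0.07] w [-0.045, 0.0, 0.0]
0 s [0.0, -0.39, 0.05] w [-0.041, 0.0, 0.0]
1 s [0.0, -0.37, 0.05] w [-0.038, 0.0, 0.0]
1 s [0.0, -0.33, 0.02] w [-0.021, 0.0, 0.0]
1 s [0.0, -0.32, 0.01] w [-0.02, 0.0, 0.0]
1 s [0.0, -0.23, 0.04] w [-0.016, 0.0, 0.0]
1 s [0.0, -0.22, 0.02] w [-0.016, 0.0, 0.0]
end [0.4942 0.1965 0.2233] [[0.947, 0.312, 0.073], [0.32, -0.923, -0.214], [0.001, 0.226, -0.974]]
```

View pics/g_side.png

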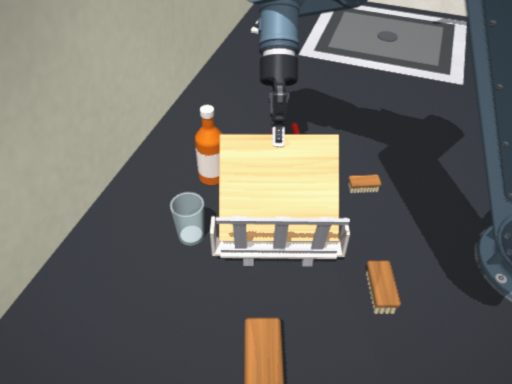

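Emit:
drive_tool(
  deltas=[
    {"slide": [0,-0.38,0.08],"delta_rot": [-0.04,0,0],"hand": 0},
    {"slide": [0,-0.43,0.06],"delta_rot": [-0.044,0,0],"hand": 0},
    {"slide": [0,-0.43,0.06],"delta_rot": [-0.045,0,0],"hand": 0},
    {"slide": [0,-0.43,0.07],"delta_rot": [-0.045,0,0],"hand": 0},
    {"slide": [0,-0.39,0.05],"delta_rot": [-0.041,0,0],"hand": 0},
  ],
)

```text
time_s: 12.78
eef_pos: [0.5178, 0.1266, 0.2309]
eef_rot: [-0.064, 0.984, 0.163, -0.01]
wrist_force: [-0.4, -0.4, -1.9]
opening: 0.106
```

Run:
```python
from w import *
o,p,R=obs(); print(o['time_s'],p,o['q'].round(3),o['wrist_force'].round(1),o['opening'])
d=p-T;print('tub coords',d@X,d@Yv,p[2], 'pitch',np.arctan2(-R.as_matrix()[2,2],R.as_matrix()[:,2]@X))
c=cam('side')
cv2.imwrite('pics/i_side.png',cv2.resize(c['frame'][60:290,160:400,::-1],None,fx=2.5,fy=2.5,interpolation=2))
w=[(lidtcp(1.57,Bs(1.57,28,7)),tiltQ(1.57,-1),1)]
w+=[(lidtcp(1.70,(86,50)),tiltQ(1.70,-1),2),(lidtcp(1.80,(90,47)),tiltQ(1.8,-1),2)]
plan(w)
```

```text
12.775 [0.51778119 0.12656471 0.23090317] [-0.057  0.101  1.703  0.122  1.387  1.16 ] [-0.4 -0.4 -1.9] 0.10632021681488332
tub coords 0.062259949063099056 -0.0018916679170180354 0.23090317138159533 pitch 1.4411558932109396
0 s [0.0, -0.3, 0.04] w [-0.04, -0.001, 0.002]
0 s [0.0, -0.33, 0.02] w [-0.021, 0.0, 0.0]
0 s [0.0, -0.33, 0.0] w [-0.021, 0.0, 0.0]
0 s [0.0, -0.22, 0.04] w [-0.016, 0.0, 0.0]
0 s [0.0, -0.23, 0.02] w [-0.016, 0.001, 0.0]
end [0.494  0.1968 0.2233] [[0.947, 0.312, 0.075], [0.321, -0.922, -0.216], [0.002, 0.229, -0.974]]
```

View pics/i_side.png

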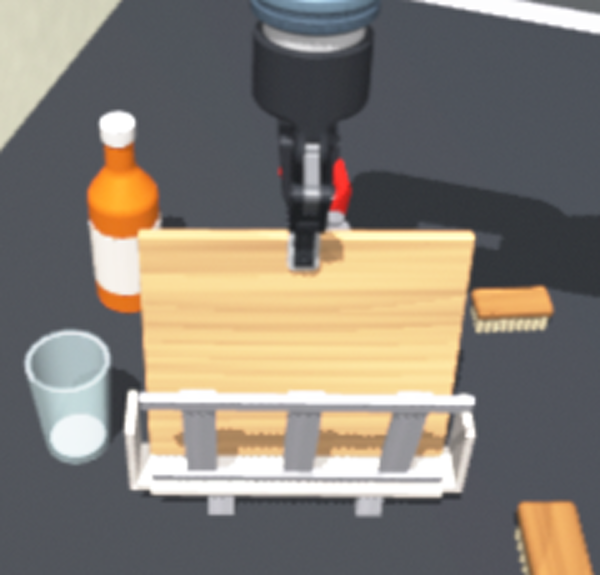

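Emit:
drive_tool(
  deltas=[
    {"slide": [0,-0.31,0.04],"delta_rot": [-0.04,0,0],"hand": 0},
    {"slide": [0,-0.33,0.02],"delta_rot": [-0.021,0,0],"hand": 0},
    {"slide": [0,-0.33,0],"delta_rot": [-0.021,0,0],"hand": 0},
    {"slide": [0,-0.22,0.04],"delta_rot": [-0.016,0,0],"hand": 0},
    {"slide": [0,0,0],"delta_rot": [0,0,0],"hand": 0},
  ],
)

```text
time_s: 13.45
eef_pos: [0.4977, 0.1834, 0.2243]
eef_rot: [0.085, 0.983, 0.164, 0.013]
wrist_force: [-0.2, 0.4, -1.8]
opening: 0.106
```

Run:
```python
from w import *
o,p,R=obs(); print(o['time_s'],p,o['q'].round(3),o['wrist_force'].round(1),o['torque'].round(2),o['opening'])
d=p-T;print('tub coords',d@X,d@Yv,p[2], 'pitch',np.arctan2(-R.as_matrix()[2,2],R.as_matrix()[:,2]@X))
c=cam('side')
cv2.imwrite('pics/j_side.png',cv2.resize(c['frame'][60:290,160:400,::-1],None,fx=2.5,fy=2.5,interpolation=2))
w=[(lidtcp(1.80,(92,46)),tiltQ(1.80,-1),2)]
plan(w)
```

```text
13.45 [0.49768854 0.1833769  0.22434136] [ 0.233  0.103  1.719 -0.178  1.31   1.518] [-0.2  0.4 -1.8] [0.15 0.04 0.01] 0.10585920835904936
tub coords 0.12251565744099645 -0.0011242713899990685 0.22434135897410323 pitch 1.7429203680914596
0 s [0.01, -0.17, 0.0] w [-0.009, 0.0, 0.0]
0 s [0.0, -0.17, -0.01] w [-0.009, 0.001, 0.001]
end [0.4933 0.1987 0.2222] [[0.947, 0.313, 0.074], [0.321, -0.922, -0.214], [0.001, 0.227, -0.974]]
```

View pics/j_side.png

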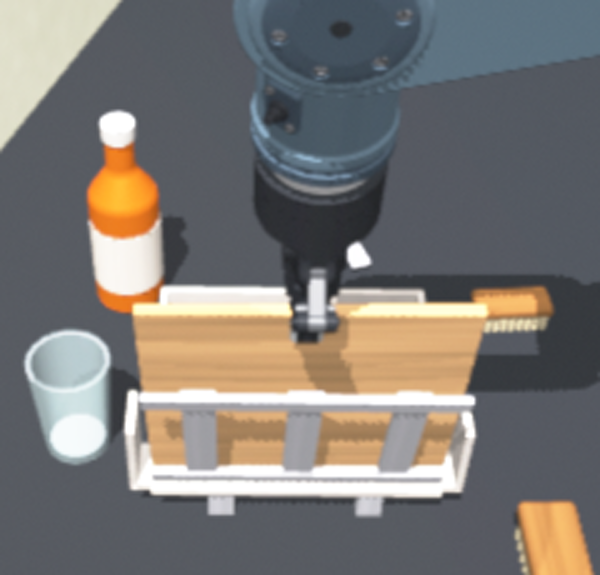

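Emit:
drive_tool(
  deltas=[
    {"slide": [0,-0.17,0],"delta_rot": [-0.009,0,0],"hand": 0},
    {"slide": [0,-0.17,0],"delta_rot": [-0.009,0,0],"hand": 0},
    {"slide": [0,0,0.05],"delta_rot": [0,0,0],"hand": 0},
    {"slide": [0,0,0.04],"delta_rot": [0,0,0],"hand": 0},
    {"slide": [0,0,0],"delta_rot": [0,0,0],"hand": 0},
  ],
)

```text
time_s: 14.12
eef_pos: [0.4942, 0.1969, 0.2216]
eef_rot: [0.112, 0.98, 0.161, 0.019]
wrist_force: [-11.7, 1.4, 17.6]
opening: 0.102
```

Run:
```python
from w import *
o,p,R=obs(); print(o['time_s'],p,o['wrist_force'].round(1),o['torque'].round(2),o['opening'])
d=p-T;print('tub coords',d@X,d@Yv,p[2], 'pitch',np.arctan2(-R.as_matrix()[2,2],R.as_matrix()[:,2]@X))
c=cam('side')
cv2.imwrite('pics/k_side.png',cv2.resize(c['frame'][60:290,160:400,::-1],None,fx=2.5,fy=2.5,interpolation=2))
print(lidtcp(1.833,(94.3,40.6)))
```

```text
14.125 [0.49417902 0.19685626 0.22161447] [-11.7   1.4  17.6] [ 0.11  1.83 -0.33] 0.10192145998354178
tub coords 0.13640781135114705 -0.0021331677457191596 0.22161446954178313 pitch 1.7986771835441395
[0.49087192 0.20618578 0.21508339]
```

View pics/k_side.png

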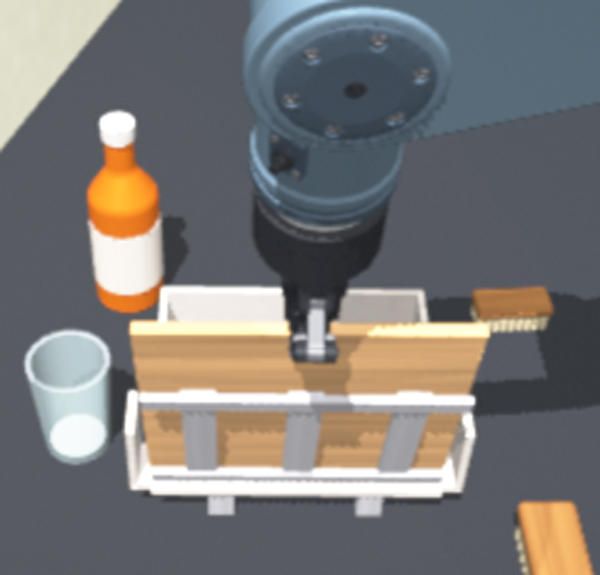

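Emit:
drive_tool(
  deltas=[
    {"slide": [0,0,-0.02],"delta_rot": [0,0,0],"hand": 0},
    {"slide": [0,0,0],"delta_rot": [0,0,0],"hand": 0.2},
    {"slide": [0,0,0],"delta_rot": [0,0,0],"hand": 0.4},
    {"slide": [0,0,0],"delta_rot": [0,0,0],"hand": 0.4},
    {"slide": [0,0,0],"delta_rot": [0,0,0],"hand": 0.4},
  ],
)

```text
time_s: 14.8
eef_pos: [0.4939, 0.1972, 0.2193]
eef_rot: [0.113, 0.98, 0.162, 0.018]
wrist_force: [0.3, -0.0, 1.1]
opening: 0.398
```

Run:
```python
from w import *
o,p,R=obs(); print(o['time_s'],p,o['wrist_force'].round(1),o['torque'].round(2),o['opening'])
c=cam('side')
cv2.imwrite('pics/l_side.png',cv2.resize(c['frame'][60:290,160:400,::-1],None,fx=2.5,fy=2.5,interpolation=2))
```

```text
14.8 [0.49385958 0.19724928 0.21925209] [ 0.3 -0.   1.1] [0.2  0.07 0.01] 0.398127716491474
```

View pics/l_side.png

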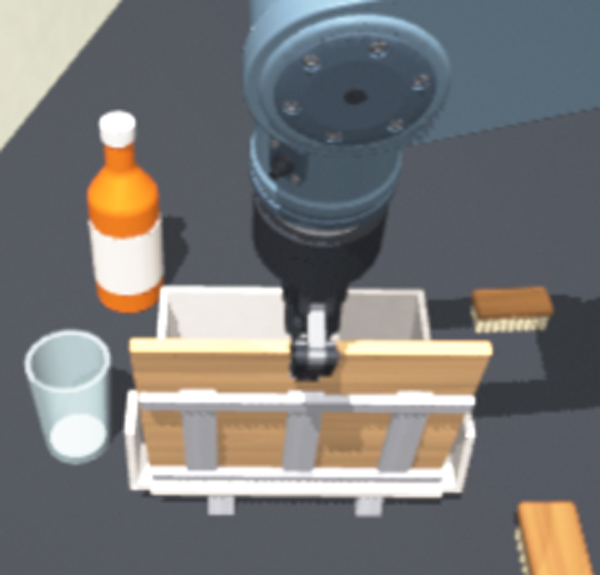

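Emit:
drive_tool(
  deltas=[
    {"slide": [0,0,0],"delta_rot": [0,0,0],"hand": 0.7},
    {"slide": [0,0,-0.3],"delta_rot": [0,0,0],"hand": 0.7},
    {"slide": [0,0,-0.8],"delta_rot": [0,0,0],"hand": 0.7},
    {"slide": [0,0,-1],"delta_rot": [0,0,0],"hand": 0.7},
    {"slide": [0,0,-0.5],"delta_rot": [0,0,0],"hand": 0.7},
  ],
)

```text
time_s: 15.48
eef_pos: [0.485, 0.2264, 0.3507]
eef_rot: [0.112, 0.98, 0.162, 0.021]
wrist_force: [-0.4, -0.3, -0.5]
opening: 0.699
```

Run:
```python
from w import *
o,p,R=obs(); print(o['time_s'],p,o['wrist_force'].round(1),o['q'].round(2))
cam('side','m_side');
c=cam('top','m_top')
f=c['frame'];hsv=cv2.cvtColor(f,cv2.COLOR_RGB2HSV).astype(int)
m=(hsv[:,:,0]>3)&(hsv[:,:,0]<20)&(hsv[:,:,1]>110)&(hsv[:,:,2]>100)
m[:,:170]=0;m[:280]=0;m[:,235:]=0
b,l,s,ce=blob(m);a,i=b[0];ct=cv2.findContours((l==i).astype('uint8'),0,2)[0][0]
bx=cv2.boxPoints(cv2.minAreaRect(ct));P=np.array([ray(c,u,.04)[:2] for u in bx]);print(a,ce[i],P.round(3).tolist(),P.mean(0))
```

```text
15.475 [0.48503406 0.22636958 0.35071598] [-0.4 -0.3 -0.5] [ 0.35  0.04  1.53 -0.23  1.56  1.6 ]
747 [204.35876841 300.00669344] [[0.297, 0.226], [0.331, 0.131], [0.288, 0.115], [0.254, 0.209]] [0.29247986 0.17003781]
```

View pics/m_side.png

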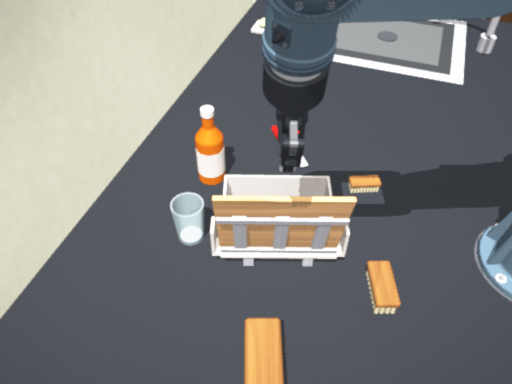

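View pics/m_top.png

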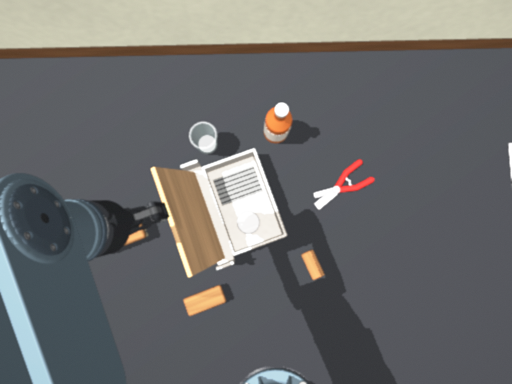

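Run:
```python
from w import *
o,p,R=obs()
c=cam('wrist'); print('cam in tool',R.inv().apply(-c['R'].T@c['t']-p).round(3))
c=cam('top')
cv2.imwrite('pics/n_top.png',cv2.resize(c['frame'][130:290,140:310,::-1],None,fx=3.5,fy=3.5,interpolation=2))
Q=tiltQ(1.5708,-1)
a=1.906-np.pi/2
for y,s in((a,1),(a,-1)): print(wrist(frame([0,0,-1],s*np.array([np.cos(y),np.sin(y),0])),.17,2.27))
```

```text
cam in tool [ 0.068 -0.    -0.143]
(np.float64(1.1102230246251565e-16), np.float64(0.8715926535897932), np.float64(-0.1652036732051032))
(np.float64(0.0), np.float64(0.8715926535897932), np.float64(2.97638898038469))
```

View pics/n_top.png

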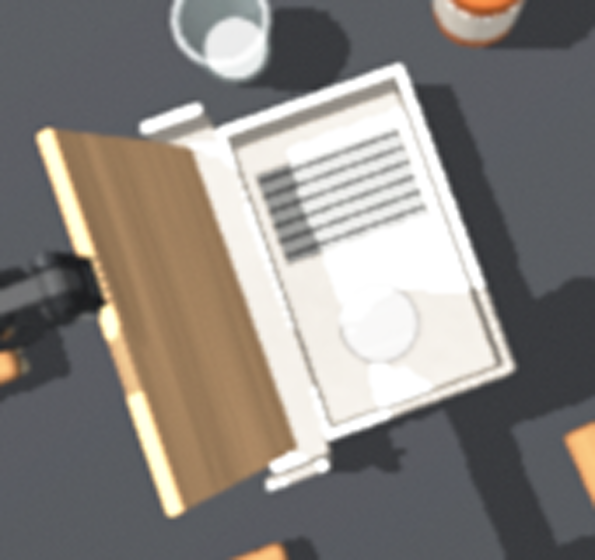

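Run:
```python
from w import *
c=cam('top')
def w_(uv,z): return ray(c,np.array(uv)/3.5+[140,130]-.35,z)
def tb(P): d=P-T; return (d@X*1000).round(1),(d@Yv*1000).round(1)
m=[w_(u,.008) for u in((258,175),(397,130),(427,210),(290,262))];M=np.mean(m,0);print('mat',M.round(4),tb(M),[tb(k) for k in m])
t=w_((380,325),.063);print('tin',t.round(4),tb(t))
r=[w_(u,.078) for u in((217,135),(402,65),(515,368),(328,440))];print('rim',np.mean(r,0).round(4),[tb(k) for k in r])
for u in((40,135),(170,515)):
    print('lidtop',[tb(w_(u,.24))])
a=1.912-np.pi/2
Q=frame([0,0,-1],[np.cos(a),np.sin(a),0])
plan([([.40,.20,.3],frame([0,0,-1],-X),3),([.2925,.17,.25],Q,9),([.2925,.17,.012],Q,6)])
```

```text
mat [0.5824 0.0817 0.008 ] (np.float64(-1.0), np.float64(-48.6)) [(np.float64(54.5), np.float64(-84.4)), (np.float64(-56.2), np.float64(-80.6)), (np.float64(-56.4), np.float64(-15.5)), (np.float64(54.1), np.float64(-14.0))]
tin [0.4822 0.0561 0.063 ] (np.float64(7.0), np.float64(54.5))
rim [0.5344 0.0652 0.078 ] [(np.float64(69.2), np.float64(-110.6)), (np.float64(-70.9), np.float64(-112.9)), (np.float64(-71.0), np.float64(115.0)), (np.float64(68.1), np.float64(116.9))]
lidtop [(np.float64(156.2), np.float64(-115.3))]
lidtop [(np.float64(157.2), np.float64(117.1))]
0 s [-0.58, -0.09, 0.29] w [0.024, 0.0, 0.0]
0 s [-0.59, -0.07, 0.3] w [0.025, 0.0, 0.0]
0 s [-0.58, -0.04, 0.3] w [0.024, 0.0, 0.0]
0 s [-0.25, -0.01, 0.11] w [0.0, 0.0, -0.056]
0 s [-0.24, -0.06, 0.11] w [0.0, 0.0, -0.056]
1 s [-0.23, -0.1, 0.11] w [0.0, 0.0, -0.056]
1 s [-0.2, -0.13, 0.11] w [0.0, 0.0, -0.056]
1 s [-0.18, -0.18, 0.11] w [0.0, 0.0, -0.056]
1 s [-0.15, -0.2, 0.12] w [0.0, 0.0, -0.056]
1 s [-0.11, -0.22, 0.11] w [0.0, 0.0, -0.056]
2 s [-0.07, -0.24, 0.11] w [0.0, 0.0, -0.056]
2 s [-0.03, -0.24, 0.11] w [0.0, 0.0, -0.056]
2 s [0.0, 0.0, 0.79] w [0.0, 0.0, 0.0]
2 s [0.0, 0.0, 0.8] w [0.0, 0.0, 0.0]
2 s [0.0, 0.0, 0.79] w [0.0, 0.0, 0.0]
3 s [0.0, 0.0, 0.79] w [0.0, 0.0, 0.0]
3 s [0.0, 0.0, 0.8] w [0.0, 0.0, 0.0]
3 s [0.0, 0.0, 0.79] w [0.0, 0.0, 0.0]
end [0.2924 0.1698 0.0119] [[-0.334, 0.943, -0.001], [0.943, 0.334, -0.0], [0.0, -0.001, -1.0]]
```

Emit:
drive_tool(
  deltas=[
    {"slide": [-0.58,0,0.1],"delta_rot": [0.024,0,0],"hand": 1},
    {"slide": [-0.59,0,0.1],"delta_rot": [0.025,0,0],"hand": 1},
    {"slide": [-0.58,-0.04,0.1],"delta_rot": [0.024,0,0],"hand": 1},
    {"slide": [-0.25,-0.01,0.1],"delta_rot": [0,0,-0.056],"hand": 1},
    {"slide": [-0.24,-0.06,0.1],"delta_rot": [0,0,-0.056],"hand": 1},
  ],
)

```text
time_s: 16.35
eef_pos: [0.3765, 0.1894, 0.3194]
eef_rot: [-0.0, 0.942, 0.335, -0.001]
wrist_force: [0.1, -0.2, -0.6]
opening: 1.004
```

Emit:
drive_tool(
  deltas=[
    {"slide": [-0.23,-0.1,0.1],"delta_rot": [0,0,-0.056],"hand": 1},
    {"slide": [-0.2,-0.13,0.1],"delta_rot": [0,0,-0.056],"hand": 1},
    {"slide": [-0.18,-0.18,0.1],"delta_rot": [0,0,-0.056],"hand": 1},
    {"slide": [-0.15,-0.2,0.1],"delta_rot": [0,0,-0.056],"hand": 1},
    {"slide": [-0.11,-0.22,0.1],"delta_rot": [0,0,-0.056],"hand": 1},
  ],
)

```text
time_s: 16.98
eef_pos: [0.3167, 0.1732, 0.2943]
eef_rot: [-0.001, 0.709, 0.705, -0.001]
wrist_force: [0.6, 0.2, 0.8]
opening: 1.0
```

Run:
```python
from w import *
o,p,R=obs();print(o['time_s'],p,o['q'].round(2))
a=1.912-np.pi/2
Q=frame([0,0,-1],[np.cos(a),np.sin(a),0])
plan([([.2925,.17,.2],Q,3),([.2925,.17,.012],Q,4)])
```

```text
16.975 [0.3166747  0.17322103 0.29434983] [ 0.17 -0.4   2.   -0.    1.54  0.17]
0 s [-0.02, -0.16, 0.63] w [0.0, 0.0, -0.037]
0 s [-0.01, -0.16, 0.63] w [-0.001, 0.0, -0.037]
0 s [0.02, -0.16, 0.63] w [0.0, 0.0, -0.037]
0 s [0.0, 0.0, 0.94] w [0.0, 0.0, 0.0]
0 s [0.0, 0.0, 0.94] w [0.0, 0.0, 0.0]
1 s [0.0, 0.0, 0.94] w [0.0, 0.0, 0.0]
1 s [0.0, 0.0, 0.94] w [0.0, 0.0, 0.0]
end [0.2926 0.17   0.0119] [[-0.336, 0.942, -0.0], [0.942, 0.336, -0.0], [-0.0, -0.0, -1.0]]
```

Emit:
drive_tool(
  deltas=[
    {"slide": [-0.02,-0.16,0.5],"delta_rot": [0,0,-0.037],"hand": 1},
    {"slide": [-0.01,-0.16,0.5],"delta_rot": [0,0,-0.037],"hand": 1},
    {"slide": [0.02,-0.16,0.6],"delta_rot": [0,0,-0.037],"hand": 1},
    {"slide": [0,0,0.9],"delta_rot": [0,0,0],"hand": 1},
    {"slide": [0,0,0.9],"delta_rot": [0,0,0],"hand": 1},
  ],
)

```text
time_s: 17.6
eef_pos: [0.2928, 0.1703, 0.1239]
eef_rot: [-0.0, 0.579, 0.816, -0.0]
wrist_force: [0.6, -0.0, 0.1]
opening: 1.002
```

Run:
```python
from w import *
o,p,R=obs();print(o['time_s'],p,o['q'].round(2))
a=1.912-np.pi/2
Q=frame([0,0,-1],[np.cos(a),np.sin(a),0])
plan([([.2925,.17,.012],Q,2)])
cam('wrist','o_wrist')
```

```text
17.6 [0.29281441 0.17029399 0.12392686] [ 0.17 -0.26  2.27 -0.    1.14 -0.16]
0 s [0.0, 0.0, 1.12] w [0.0, 0.0, -0.001]
0 s [0.0, -0.01, 1.12] w [0.0, 0.0, 0.0]
end [0.2922 0.1701 0.0119] [[-0.333, 0.943, -0.001], [0.943, 0.333, -0.0], [0.0, -0.001, -1.0]]
```

View pics/o_wrist.png

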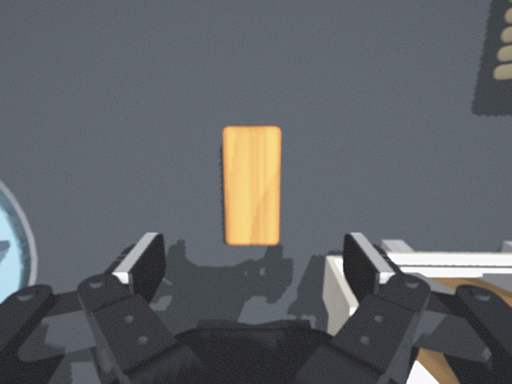

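Emit:
drive_tool(
  deltas=[
    {"slide": [0,0,0.8],"delta_rot": [0,0,0],"hand": 0.8},
    {"slide": [0,0,0.9],"delta_rot": [0,0,0],"hand": 0.8},
    {"slide": [0,0,0.54],"delta_rot": [0,0,0],"hand": 0.8},
    {"slide": [0,0,0],"delta_rot": [0,0,0],"hand": 0.8},
    {"slide": [0,0,0],"delta_rot": [0,0,0],"hand": 0.3},
  ],
)

```text
time_s: 18.27
eef_pos: [0.2944, 0.1707, 0.015]
eef_rot: [0.0, 0.579, 0.816, 0.0]
wrist_force: [-3.5, -1.8, 3.4]
opening: 0.604
```

Emit:
drive_tool(
  deltas=[
    {"slide": [0,0,0],"delta_rot": [0,0,0],"hand": 0.3},
    {"slide": [0,0,0],"delta_rot": [0,0,0],"hand": 0.3},
    {"slide": [0,0,0],"delta_rot": [0,0,0],"hand": 0.3},
    {"slide": [0,0,-0.4],"delta_rot": [0,0,0],"hand": 0.3},
    {"slide": [0,0,-1],"delta_rot": [0,0,0],"hand": 0.3},
  ],
)

```text
time_s: 18.9
eef_pos: [0.2921, 0.1703, 0.0841]
eef_rot: [-0.002, 0.579, 0.816, -0.002]
wrist_force: [1.8, -0.7, -0.8]
opening: 0.524
```

Run:
```python
from w import *
o,p,R=obs();print(o['time_s'],p,o['q'].round(2),o['opening'])
a=1.898-np.pi/2
Q=frame([0,0,-1],[np.cos(a),np.sin(a),0])
up=p.copy();up[2]=.30
M=np.array([.5815,.0815,0])
s=plan([(up,R,5),([.36,-.02,.30],R,4),(M+[0,0,.2],Q,5)])
```

```text
18.9 [0.29214575 0.1703112  0.08406653] [ 0.17 -0.17  2.29  0.    1.02 -0.16] 0.524134150341829
0 s [0.0, 0.0, -0.86] w [0.0, 0.0, 0.0]
0 s [0.0, -0.01, -0.87] w [0.0, 0.0, 0.0]
0 s [0.0, 0.0, -0.86] w [0.0, 0.0, 0.0]
0 s [0.0, 0.0, -0.86] w [0.0, 0.0, 0.0]
0 s [0.0, -0.01, -0.87] w [0.0, 0.0, 0.0]
1 s [-1.01, 0.01, 0.0] w [0.0, 0.0, 0.0]
1 s [-1.01, 0.0, 0.0] w [0.0, 0.0, 0.0]
1 s [-1.01, 0.01, 0.0] w [0.0, 0.0, 0.0]
1 s [-1.01, 0.0, 0.0] w [0.0, 0.0, 0.0]
1 s [0.09, 0.97, 0.4] w [0.0, 0.0, 0.001]
2 s [0.09, 0.98, 0.39] w [-0.001, 0.0, 0.0]
2 s [0.1, 0.97, 0.4] w [0.0, 0.0, 0.001]
2 s [0.09, 0.97, 0.4] w [0.0, 0.0, 0.0]
2 s [0.1, 0.97, 0.4] w [0.0, 0.0, 0.001]
end [0.5815 0.0814 0.1999] [[-0.322, 0.947, -0.001], [0.947, 0.322, 0.0], [0.001, -0.001, -1.0]]
```

Emit:
drive_tool(
  deltas=[
    {"slide": [0,0,-0.9],"delta_rot": [0,0,0],"hand": 0.3},
    {"slide": [0,0,-0.9],"delta_rot": [0,0,0],"hand": 0.3},
    {"slide": [0,0,-0.9],"delta_rot": [0,0,0],"hand": 0.3},
    {"slide": [0,0,-0.9],"delta_rot": [0,0,0],"hand": 0.3},
    {"slide": [-0.6,0,-0.6],"delta_rot": [0,0,0],"hand": 0.3},
  ],
)

```text
time_s: 19.52
eef_pos: [0.3039, 0.143, 0.2971]
eef_rot: [0.002, 0.577, 0.817, 0.002]
wrist_force: [0.5, -0.3, -0.8]
opening: 0.523
```

Emit:
drive_tool(
  deltas=[
    {"slide": [-1,0,0],"delta_rot": [0,0,0],"hand": 0.3},
    {"slide": [-1,0,0],"delta_rot": [0,0,0],"hand": 0.3},
    {"slide": [-1,0,0],"delta_rot": [0,0,0],"hand": 0.3},
    {"slide": [-0.4,0.4,0],"delta_rot": [0,0,0],"hand": 0.3},
    {"slide": [0.09,0.97,0.2],"delta_rot": [0,0,0.001],"hand": 0.3},
  ],
)

```text
time_s: 20.15
eef_pos: [0.4245, 0.0065, 0.2858]
eef_rot: [0.002, 0.582, 0.813, 0.0]
wrist_force: [0.3, -0.5, -0.4]
opening: 0.527
```

Run:
```python
from w import *
o,p,R=obs();print(o['time_s'],p,o['q'].round(2),o['opening'])
a=1.898-np.pi/2
Q=frame([0,0,-1],[np.cos(a),np.sin(a),0])
M=np.array([.5815,.0815,0])
s=plan([(M+[0,0,.18],Q,5)])
```

```text
20.15 [0.42454004 0.00648016 0.28579799] [-0.27 -0.22  1.89 -0.    1.47 -0.59] 0.5272603612903695
0 s [0.08, 0.69, 0.43] w [0.0, 0.0, 0.0]
0 s [0.09, 0.69, 0.42] w [0.0, 0.0, 0.0]
0 s [0.08, 0.69, 0.43] w [0.001, 0.001, 0.0]
0 s [0.08, 0.69, 0.42] w [0.0, 0.0, 0.0]
0 s [0.08, 0.69, 0.42] w [0.0, 0.0, 0.0]
end [0.5815 0.0813 0.1801] [[-0.322, 0.947, -0.0], [0.947, 0.322, 0.0], [0.0, -0.0, -1.0]]
```

Emit:
drive_tool(
  deltas=[
    {"slide": [0.08,0.86,0.3],"delta_rot": [0,0,0],"hand": 0.3},
    {"slide": [0.1,0.86,0.5],"delta_rot": [0,0,0],"hand": 0.3},
    {"slide": [0.12,0.86,0.5],"delta_rot": [0,0,0],"hand": 0.3},
    {"slide": [0.1,0.86,0.5],"delta_rot": [0,0,0],"hand": 0.3},
    {"slide": [0,0,0.3],"delta_rot": [0,0,0],"hand": 0.3},
  ],
)

```text
time_s: 20.78
eef_pos: [0.58, 0.0852, 0.1774]
eef_rot: [-0.001, 0.579, 0.815, -0.0]
wrist_force: [-0.3, 0.5, -0.5]
opening: 0.526
```

Run:
```python
from w import *
o,p,R=obs();print(o['time_s'],p,o['q'].round(2),o['opening'])
a=1.898-np.pi/2
Q=frame([0,0,-1],[np.cos(a),np.sin(a),0])
M=np.array([.5815,.0815,0])
s=plan([(M+[0,0,.022],Q,4)])
cam('wrist','p_wrist');cam('side','p_side')
```

```text
20.775 [0.58001362 0.08518997 0.17738793] [-0.06  0.26  1.63  0.    1.26 -0.39] 0.5257340855070606
0 s [-0.02, 0.0, 0.78] w [0.0, 0.0, 0.001]
0 s [-0.02, 0.0, 0.77] w [0.0, 0.0, 0.0]
0 s [-0.02, 0.01, 0.78] w [0.0, 0.0, 0.001]
0 s [-0.02, 0.0, 0.78] w [0.0, 0.0, 0.001]
end [0.5815 0.0816 0.0219] [[-0.32, 0.947, -0.002], [0.947, 0.32, 0.0], [0.001, -0.001, -1.0]]
```

View pics/p_wrist.png

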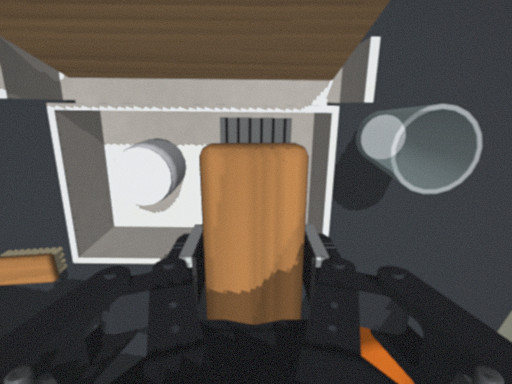

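View pics/p_side.png

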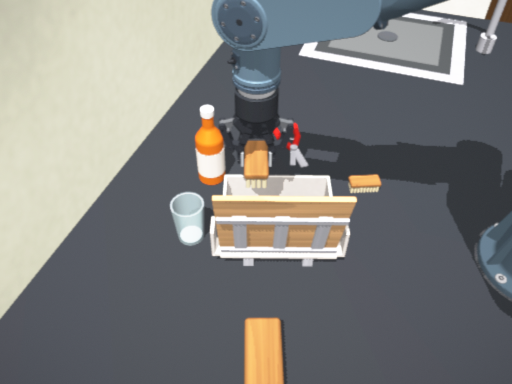

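Emit:
drive_tool(
  deltas=[
    {"slide": [-0.02,0,0.78],"delta_rot": [0,0,0],"hand": 0.3},
    {"slide": [-0.02,0,0.78],"delta_rot": [0,0,0.001],"hand": 0.3},
    {"slide": [-0.02,0,0.78],"delta_rot": [0,0,0],"hand": 0.3},
    {"slide": [-0.02,0,0.6],"delta_rot": [0,0,0.001],"hand": 0.3},
    {"slide": [0,0,0],"delta_rot": [0,0,0],"hand": 0.3},
  ],
)

```text
time_s: 21.5
eef_pos: [0.5784, 0.0798, 0.0316]
eef_rot: [-0.001, 0.583, 0.813, -0.001]
wrist_force: [-0.6, -0.7, -1.0]
opening: 0.529
```

Emit:
drive_tool(
  deltas=[
    {"slide": [0,0,0.08],"delta_rot": [0,0,0],"hand": 0.3},
    {"slide": [0,0,0.04],"delta_rot": [0,0,0],"hand": 0.3},
    {"slide": [0,0,0.04],"delta_rot": [0,0,0],"hand": 0.3},
    {"slide": [0,0,0],"delta_rot": [0,0,0],"hand": 0.3},
    {"slide": [0,0,0],"delta_rot": [0,0,0],"hand": 0.3},
  ],
)

```text
time_s: 22.12
eef_pos: [0.5806, 0.0803, 0.0243]
eef_rot: [0.0, 0.582, 0.813, 0.0]
wrist_force: [0.5, -0.3, -0.2]
opening: 0.522
```

Emit:
drive_tool(
  deltas=[
    {"slide": [0,0,0.04],"delta_rot": [0,0,0],"hand": 0.3},
    {"slide": [0,0,0.03],"delta_rot": [0,0,0],"hand": 0.3},
    {"slide": [0,0,0],"delta_rot": [0,0,0],"hand": 0.3},
    {"slide": [0,0,0],"delta_rot": [0,0,0],"hand": 0.3},
    {"slide": [0,0,0],"delta_rot": [0,0,0],"hand": 0.3},
  ],
)

```text
time_s: 22.75
eef_pos: [0.5808, 0.0804, 0.0235]
eef_rot: [0.0, 0.582, 0.813, -0.0]
wrist_force: [-11.3, 0.4, 23.5]
opening: 0.523
```

Run:
```python
from w import *
o,p,R=obs();print(o['time_s'],p,o['wrist_force'].round(1),o['torque'].round(2),o['opening'])
c=cam('top')
cv2.imwrite('pics/q_top.png',cv2.resize(c['frame'][110:290,140:360,::-1],None,fx=3,fy=3,interpolation=2))
```

```text
22.75 [0.58082702 0.08035659 0.0235175 ] [-11.3   0.4  23.5] [-0.05  1.74 -0.03] 0.5234840354286844
```

Emit:
drive_tool(
  deltas=[
    {"slide": [0,0,-0.04],"delta_rot": [0,0,0],"hand": 0.3},
    {"slide": [0,0,0],"delta_rot": [0,0,0],"hand": 0.7},
    {"slide": [0,0,0],"delta_rot": [0,0,0],"hand": 0.7},
    {"slide": [0,0,0],"delta_rot": [0,0,0],"hand": 0.7},
    {"slide": [0,0,-0.4],"delta_rot": [0,0,0],"hand": 0.7},
  ],
)

```text
time_s: 23.42
eef_pos: [0.5788, 0.0803, 0.0415]
eef_rot: [-0.002, 0.582, 0.813, -0.001]
wrist_force: [0.2, -0.0, -0.1]
opening: 0.699
```

Emit:
drive_tool(
  deltas=[
    {"slide": [0,0,-0.8],"delta_rot": [0,0,0],"hand": 0.7},
    {"slide": [0,0,-1],"delta_rot": [0,0,0],"hand": 0.7},
    {"slide": [0,0,-1],"delta_rot": [0,0,0],"hand": 0.7},
    {"slide": [0,0,-1],"delta_rot": [0,0,0],"hand": 0.7},
    {"slide": [0,0,-1],"delta_rot": [0,0,0],"hand": 0.7},
  ],
)

```text
time_s: 24.05
eef_pos: [0.5803, 0.0803, 0.2861]
eef_rot: [0.001, 0.582, 0.813, 0.0]
wrist_force: [0.6, 0.3, -0.7]
opening: 0.704
```

Emit:
drive_tool(
  deltas=[
    {"slide": [-0.8,-0.6,0],"delta_rot": [0,0,0],"hand": 0.7},
    {"slide": [-0.8,-0.6,0],"delta_rot": [0,0,0],"hand": 0.7},
    {"slide": [-0.8,-0.6,0],"delta_rot": [0,0,0],"hand": 0.7},
    {"slide": [-0.8,-0.6,0],"delta_rot": [0,0,0],"hand": 0.7},
    {"slide": [0,0,0],"delta_rot": [0,0,0],"hand": 0.7},
  ],
)

```text
time_s: 24.68
eef_pos: [0.5175, -0.1127, 0.2842]
eef_rot: [0.001, 0.584, 0.812, -0.0]
wrist_force: [0.9, 0.7, 0.5]
opening: 0.699
```

Run:
```python
from w import *
o,p,R=obs();print(o['time_s'],p,o['wrist_force'].round(1),o['opening'])
c=cam('top')
cv2.imwrite('pics/r_top.png',cv2.resize(c['frame'][90:270,150:390,::-1],None,fx=3,fy=3,interpolation=2))
c=cam('side')
cv2.imwrite('pics/r_side.png',cv2.resize(c['frame'][90:290,150:400,::-1],None,fx=2.8,fy=2.8,interpolation=2))
```

```text
24.675 [ 0.51754624 -0.11267034  0.28415708] [0.9 0.7 0.5] 0.6987619909504896
```

View pics/r_top.png

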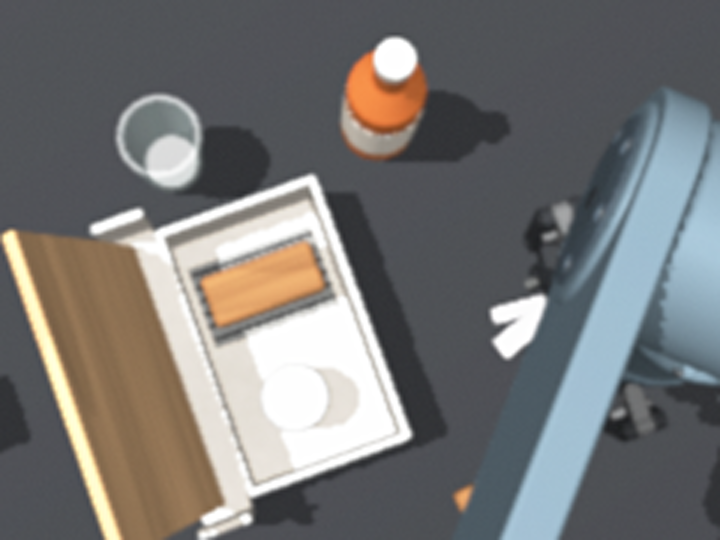

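View pics/r_side.png

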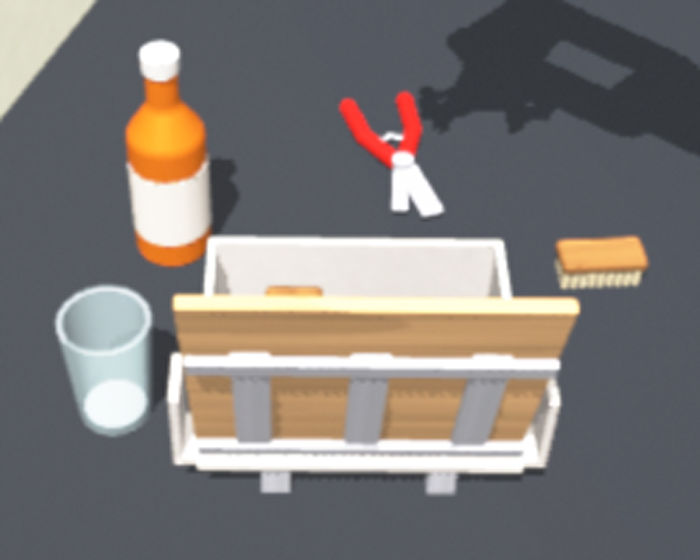

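```bash
python3 -c "
from bench import ctrl
print(ctrl.hand_in())"
```

```text
the job is handed in; nothing more can be done
None
```

The job is done and was handed in at about 25 s of the 72 s allowed.

**What I did:** I set the brush aside on the worktop. I then gripped the lid by its overhanging front edge, tipped it up and back into the slot, and let it go leaning on the steel rest. Last, I put the brush into the tub on its bristles, centred on the mat beside the tin, and moved the arm clear.

**Last checks (top and side pictures):**
- **Lid:** it stands in the slot between the two cheeks, centred to about 2 mm, leaning on the rest.
- **Brush:** it lies flat on the mat, beside the tin.
- **Bottle, glass, secateurs and tin:** by eye they look unmoved. I did not re-measure their positions.
- **Arm:** it was touching nothing, with wrist force around 1 N.

**Disagreements:** Both times I lowered something, contact came a few millimetres higher than I had worked out. The lid touched down at about 18 N up plus 12 N sideways, and the brush at about 24 N plus 11 N sideways. These are well below the 120 N wrist limit, and both released cleanly.

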